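# Fill the ring magazine through its gate

## Task

Finish loading the ring magazine for the measuring station: with the fingertips slide the two gold rings over the loading plate, one after the other, through the narrow gate into the covered slot, until they lie in a row with the gold ring that is in there already and the brass pawl has sprung shut behind the last one. Only push the rings: do not pick up or tip any. Leave the two silver rings, which belong to another batch, and the tools and pots round the work where they are.

Things in the scene. Friction and masses are not known exactly. Their poses are not given: they have to be found in the camera images.
- gate (a point): middle of the slot's mouth on the top face of the fixed loading plate: +y points into the slot, x runs across it, z up. Offsets in the other entries are mm in this frame. The plate is dark grey, 240 x 315 mm (x -120 to 120, y -188 to 127, no rim), its top 8 mm above the desk, with a dark green liner where the rings lie. A ring whose centre is past about y = 27 is through the gate
- slot_end (a point): middle of the dark end stop's face, on the plate, y = 110; axes as the gate's. The slot lies between two polished rails 11.5 mm high with faces at x = -17.5 (from y = 0) and +17.5 (from y = 23), and just takes three rings in a row with 4 to 5 mm to spare. A clear cover 3 mm thick lies on the rails from y = 30 to 122, so fingers can enter the slot only as far as y = 30
- funnel_left (a point): foot of the left funnel cheek at the mouth, on the plate; axes as the gate's. The two polished cheeks, 11.5 mm high, spread towards -y: inner edge of the left one from x = -17.5, y = 0 to x = -39, y = -27; the right one from x = 29, y = -17 to x = 41, y = -32. The pawl fills the gap between right cheek and right rail. Outer ends at x = -46 and 48
- pawl (a joint): brass non-return pawl at the right side of the gate, 5 mm thick, top 10 mm above the plate, on an upright pivot at x = 28, y = -15. Shut (0 rad) its round nose reaches to x = 7.5 at y = 13, leaving 25 mm to the left rail; a ring pushed in swings it outwards (angle grows to about 0.2 rad, stop at 0.6) against a light spring, about 1 N at the nose; it springs back behind the ring
- gold_ring_1_mid (a point): gold-coloured bearing ring, a flat round ring 31 to 32 mm across and 9 mm high with a hole of about 26 mm, about 22 g, lying flat and loose on the loading plate; this point is its centre, half-way up (4.5 mm above the plate)
- gold_ring_2_mid (a point): gold-coloured bearing ring, a flat round ring 31 to 32 mm across and 9 mm high with a hole of about 26 mm, about 22 g, lying flat and loose on the loading plate; this point is its centre, half-way up (4.5 mm above the plate)
- silver_ring_1_mid (a point): silver-coloured bearing ring, a flat round ring 31 to 32 mm across and 9 mm high with a hole of about 26 mm, about 22 g, lying flat and loose on the loading plate; this point is its centre, half-way up (4.5 mm above the plate); not to be loaded, stays where it lies
- silver_ring_2_mid (a point): silver-coloured bearing ring, a flat round ring 31 to 32 mm across and 9 mm high with a hole of about 26 mm, about 22 g, lying flat and loose on the loading plate; this point is its centre, half-way up (4.5 mm above the plate); not to be loaded, stays where it lies
- loaded_ring_mid (a point): gold-coloured ring like the others, 31 mm across and 9 mm high, which lies loose in the slot under the cover already; this point is its centre, half-way up; the rings that follow push it on along the slot
- gauge_block: steel gauge block, 9 x 35 mm, 20 mm high, standing on the plate left of the slot; origin under its centre; not to be moved
- oil_tin: small round grey tin with lid, 51 mm across, 36 mm high, standing on the plate right of the slot; origin under its centre; not to be moved
- marker: red and white marker pen, 112 mm long, 16 mm thick, lying on the desk; origin under its middle; not to be moved
- tweezers: steel tweezers, 128 mm long, lying on the desk; origin under the middle; not to be moved

How it is judged:
On the way, in this order (a step that is already met when the one before it is completed fails the run):
1. one gold ring is through the gate, in the slot (((y of gold_ring_1_mid in the frame of gate between 0.0235 and 0.098 m and x of gold_ring_1_mid in the frame of gate between -0.007 and 0.007 m and z of gold_ring_1_mid in the frame of gate below 0.009 m) or (y of gold_ring_2_mid in the frame of gate between 0.0235 and 0.098 m and x of gold_ring_2_mid in the frame of gate between -0.007 and 0.007 m and z of gold_ring_2_mid in the frame of gate below 0.009 m))), for 0.1 s.
2. the other gold ring has followed it (y of gold_ring_1_mid in the frame of gate between 0.0235 and 0.098 m and x of gold_ring_1_mid in the frame of gate between -0.007 and 0.007 m and z of each of gold_ring_1_mid, gold_ring_2_mid in the frame of gate below 0.009 m and y of gold_ring_2_mid in the frame of gate between 0.0235 and 0.098 m and x of gold_ring_2_mid in the frame of gate between -0.007 and 0.007 m), for 0.1 s.
At the end, for the whole second after the job is handed in: the two gold rings and the one loaded before lie flat in the slot (centres 23.5 to 98 mm past its mouth, within 7 mm of its centre line) and at rest, the pawl is shut (under 0.06 rad) and the silver rings are within 15 mm of where they lay (all of step 2 and y of loaded_ring_mid in the frame of gate between 0.0235 and 0.098 m and x of loaded_ring_mid in the frame of gate between -0.007 and 0.007 m and z of loaded_ring_mid in the frame of gate below 0.009 m and value of joint pawl below 0.06 rad and linear speed of each of gold_ring_1, gold_ring_2, loaded_ring below 0.01 m/s and distance of each of silver_ring_1_mid, silver_ring_2_mid from where it was at the start of the episode below 0.015 m); the robot touches nothing.
It fails at once if a gold or silver ring is lifted off the plate (8 mm) (z of any of gold_ring_1_mid, gold_ring_2_mid, silver_ring_1_mid, silver_ring_2_mid, loaded_ring_mid in the frame of gate above 0.0125 m).
It fails at once if a ring is tipped up (over 20 degrees) (angle between gold_ring_1_mid's own z axis and vertical between 0.35 and 2.79 rad or angle between gold_ring_2_mid's own z axis and vertical between 0.35 and 2.79 rad or angle between silver_ring_1_mid's own z axis and vertical between 0.35 and 2.79 rad or angle between silver_ring_2_mid's own z axis and vertical between 0.35 and 2.79 rad or angle between loaded_ring_mid's own z axis and vertical between 0.35 and 2.79 rad).
It fails at once if a silver ring is pushed away (15 mm) (distance of any of silver_ring_1_mid, silver_ring_2_mid from where it was at the start of the episode above 0.015 m).
It fails at once if the gauge block, oil tin, marker or tweezers is moved (15 mm) (distance of any of gauge_block, oil_tin, marker, tweezers from where it was at the start of the episode above 0.015 m).
It also fails if it takes over 58 s, if anything falls off the work surface, if the arm or the gripper's body presses on something with over 40 N, if the wrist force passes 120 N, or if a joint passes its speed limit or range.

## Robot

A 7-joint arm with a two-finger parallel gripper is mounted at the origin on a cart in front of the work surface, level with it; the furniture and walls round the work are solid. World frame = base frame: x ahead of the robot, y to its left, z up, the work surface at z = 0. Lengths are in m, angles in rad, forces in N, time in s.
With the tool pointing down it reaches from about 0.35 to 0.9 m from the base axis. Payload 8.1 kg.
Tool frame: the origin (TCP) lies midway between the tips of the shut fingers; the grasp point (between the pads) lies 19 mm behind it; z points along the fingers, y is the direction in which the jaws open and shut (so a half turn about z gives the same grasp; the last joint's range is limited). The gripper opens to 92 mm and grips with 3 to 60 N. Pads are 19 mm wide; open, the fingers measure 130 mm over their backs; the gripper's body (75 mm by 190 mm) begins 47 mm behind the grasp point.
Start: joints at [-1.253, 0.434, 0.025, 1.573, -0.012, 1.134, -0.075], TCP at [0.255, 0.57, 0.227] pointing down, gripper open.
Joint ranges: [-2.62, 2.62], [-0.44, 2.09], [-1.27, 1.32], [0.08, 2.57], [-1.32, 4.46], [0.12, 2], [-2.74, 2.74]. Speed limits (rad/s): [2.22, 2.22, 3.01, 3.01, 3.14, 3.14, 3.14].

## Interface

Orientations are given as a rotation vector (axis times angle).
In Python, from cell import arm gives the robot as it stands. The module is installed in compiled form; this text tells all that it offers.
- The arm moves only by the tool jog_arm, never from a script. Its argument "increments" is a list of rows, each an object with "slide": the shift along the tool's x, y, z in mm, a list of three; "roll": the turn about the tool's z in rad; "gripper": the opening, from 0 (shut) to 1 (fully open). In form: [{"slide": [x, y, z], "roll": roll, "gripper": gripper}, ...]. A call has exactly 10 rows; each row is the pose to reach, as a shift and turn from the pose commanded when the call began, along the tool's axes at that moment; what a row does not reach only later rows make up. A row lasts 1/12 s, in which the tool goes at most 41.7 mm and 7.16 degrees, less where a joint would pass 70% of its speed; a pose out of reach is approached as far as the arm can. A call with a gripper value outside its range is refused whole. The fingers move at their own pace and stop on an object; "newtons" is the grip in N (left out, the last holds). Time passes only in rows, so rows that repeat a pose let the fingers close, or fill a call up. It gives the time, the measured TCP pose, the force and the opening at its end, in the units of the state.
- arm.observe(): the state, without advancing time (a new reading comes with each control period).
- arm.get_image(name): name is "side" or "top" or "wrist"; returns a dict with "frame" (420x560x3 uint8, blue, green, red), "depth" (420x560 float32, m along the optical axis (not along the pixel's ray), 0 where there is no reading), "intrinsics" (3x3 intrinsics, pixels), "dist_coeffs" ([k1, k2, p1, p2, k3] as OpenCV has them; the pictures are not rectified), "R" (3x3) and "t" (3): a world point X has camera coordinates R X + t; the wrist camera has in their place "hand_eye" (4x4, takes a point from camera to tool coordinates, whose origin is the TCP and whose axes are the flange's). Camera axes: x right, y down, z forward; pixel columns grow to the right and rows downward; lengths in m; the calibration is good to about 2 mm. A picture is of the moment at which its call begins: read the wrist's pose just before it.
- arm.sign_off(): hands the job in, once; it reports no verdict.
The state is a dict: "clock": time; "joints": joint angles; "dq": joint speeds; "joint_efforts": joint torques, N m; "position": TCP position; "ee_rot": TCP orientation; "force": force on the tool from outside, world axes, zero at the start; "ft_torque": the same for the moment, N m; "width": opening from 0.0 (shut) to 1.0 (fully open).
Only numpy, scipy, OpenCV 4.12 (cv2) and the standard library are available. Lean on these libraries where they do the work, as an engineer would, in place of code of your own. Each camera call takes 0.05 s, during which the arm holds its last target.

## Working session

There is one attempt and no reset: what is moved stays moved. The work goes in short steps, Python scripts to look and compute and a tool call to move; the robot and the scene stay as the last step left them, time stands still between calls to the robot, and variables do not carry over. Pictures are saved under pics/ and viewed, and the job is handed in when it is done.

Besides the shell and the picture viewer there is one more tool, called in YAML: its name, and indented under it one key for each argument. jog_arm: Moves the arm, as the interface text tells. Its arguments: {"type":"object","properties":{"increments":{"type":"array"},"newtons":{"type":"number"}},"required":["increments"]}

```bash
mkdir -p pics; python3 - <<'E'
from cell import arm
import cv2,numpy as np
s=arm.observe();print(s)
for n in("top","side"):
    d=arm.get_image(n);np.savez(f"{n}0.npz",**{k:v for k,v in d.items()})
    cv2.imwrite(f"pics/{n}0.png",d["frame"]);print(n,d["intrinsics"],d["dist_coeffs"],d["R"],d["t"])
E
```

```text
{'clock': 0.0, 'joints': array([-1.25262093,  0.43520647,  0.02494396,  1.57409318, -0.01158877,
        1.13402058, -0.0750627 ]), 'dq': array([-6.11330029e-04,  5.71617903e-04, -1.81475688e-03, -3.89419291e-04,
        7.86591582e-04,  1.05300110e-03,  5.71727573e-05]), 'joint_efforts': array([ 1.10269655e-03, -6.67849874e+01,  9.85529087e-01, -3.14477956e+01,
       -6.05331617e-02,  4.23196005e-02,  1.38048636e-04]), 'position': array([0.25512155, 0.5699908 , 0.22595642]), 'ee_rot': array([-6.56049242e-01, -3.07213210e+00,  2.46801689e-03]), 'force': array([1.26899599, 0.09934431, 0.01415119]), 'ft_torque': array([-0.01464497, -0.02444537,  0.00547041]), 'width': 1.0006282009116005}
top [[451.84702979   0.         290.13520428]
 [  0.         451.84702979 213.99718681]
 [  0.           0.           1.        ]] [0.04741672 0.         0.         0.         0.        ] [[-0.02769657 -0.99961389 -0.00223139]
 [-0.9903295   0.02774276 -0.13593314]
 [ 0.13594256 -0.00155507 -0.9907155 ]] [0.28061117 0.51287525 0.91721347]
side [[427.0535083    0.         286.45502833]
 [  0.         427.0535083  203.75249684]
 [  0.           0.           1.        ]] [0.02747302 0.         0.         0.         0.        ] [[-0.96047859 -0.27831003 -0.00494064]
 [-0.13573372  0.48378064 -0.86459971]
 [ 0.24301695 -0.82975889 -0.502437  ]] [ 0.582758   -0.00385185  0.97009091]
```

View pics/top0.png

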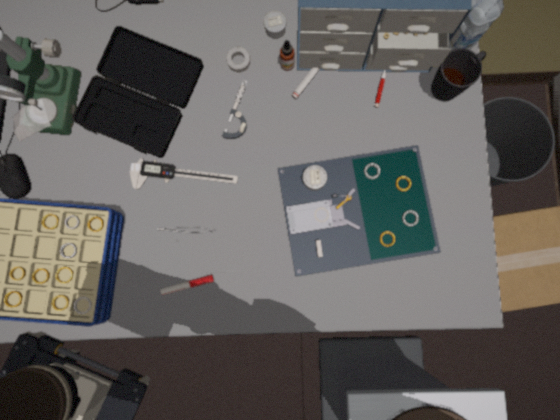

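View pics/side0.png

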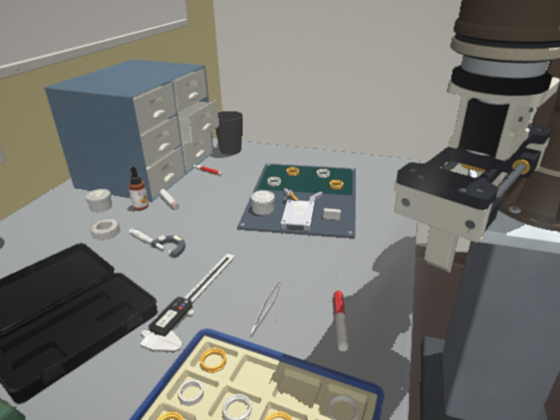

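The top view shows the plate, spanning pixels (278..438, 147..275). The slot points left in the image. Gold rings are at about (404,184) and (388,239), silver rings at (372,171) and (411,218), and the tin at (315,177). I'll zoom in and measure.

```bash
cat > h.py <<'E'
import cv2,numpy as np
def ray(d,px,z):
    K,D,R,t=d["intrinsics"],d["dist_coeffs"],d["R"],d["t"]
    p=cv2.undistortPoints(np.array(px,float).reshape(-1,1,2),K,D).reshape(-1,2)
    v=np.c_[p,np.ones(len(p))]@R   # R^T v
    c=-R.T@t
    return c+v*((z-c[2])/v[:,2])[:,None]
def proj(d,X):
    return cv2.projectPoints(np.array(X,float).reshape(-1,1,3),cv2.Rodrigues(d["R"])[0],d["t"],d["intrinsics"],d["dist_coeffs"])[0].reshape(-1,2)
def rings(d,z=0.0125):
    f=d["frame"];h=cv2.cvtColor(f,cv2.COLOR_BGR2HSV)
    return h
E
python3 - <<'E'
from h import *
d=np.load("top0.npz")
f=d["frame"]
cv2.imwrite("pics/topz.png",cv2.resize(f[135:290,268:448],None,fx=4.4,fy=3.85*1,interpolation=cv2.INTER_CUBIC)[:600,:800])
cs=[(278,168),(416,147),(438,252),(298,275)]
print(ray(d,cs,0.008).round(4))
s=np.load("side0.npz")
cv2.imwrite("pics/sidez.png",cv2.resize(s["frame"][155:245,235:365],None,fx=6,fy=6,interpolation=cv2.INTER_CUBIC))
E
```

```text
[[ 0.627   0.29    0.008 ]
 [ 0.6654 -0.015   0.008 ]
 [ 0.4337 -0.0466  0.008 ]
 [ 0.3928  0.2531  0.008 ]]
```

View pics/topz.png

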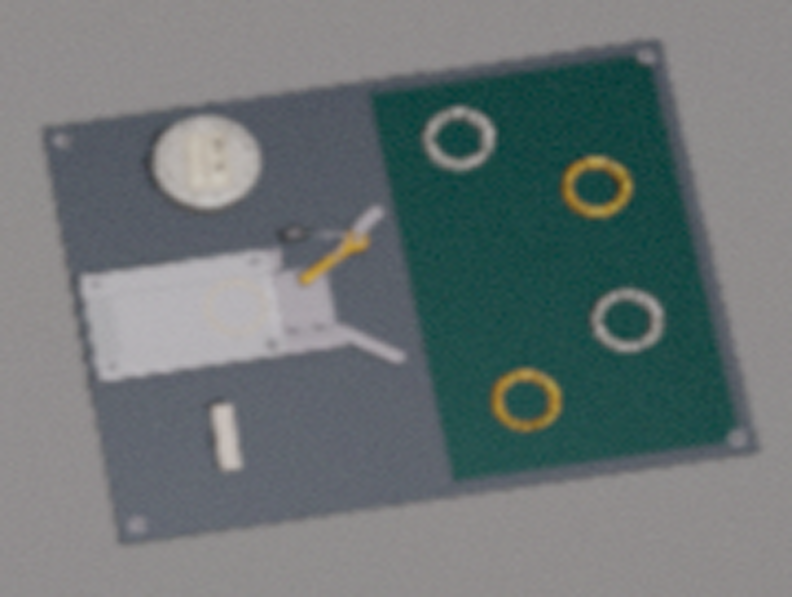

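View pics/sidez.png

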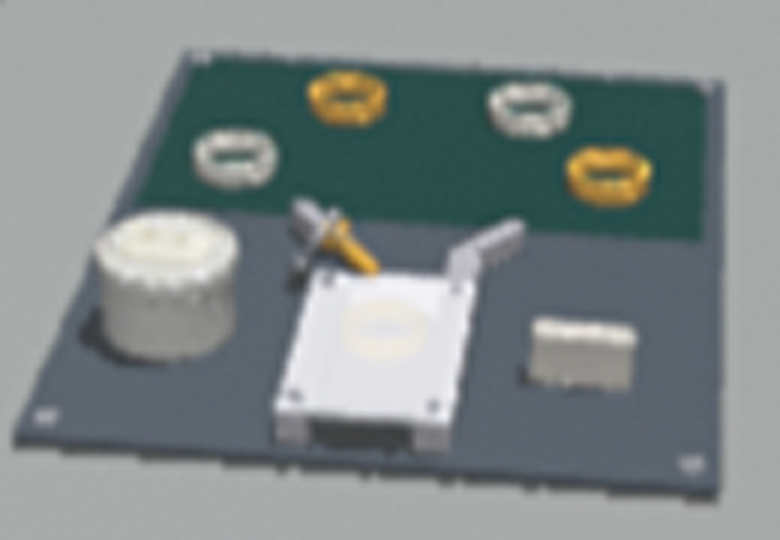

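The crops show the plate, its four corner screws, the cover with the loaded ring under it, the pawl, the rings, the tin and the gauge block. Next I fit the plate frame and measure each item in gate coordinates.

```bash
cat >> h.py <<'E'
def plate(d):
    f=d["frame"].astype(int); 
    h=cv2.cvtColor(d["frame"],cv2.COLOR_BGR2HSV)
    m=((h[...,1]>40)|(h[...,2]<0)).astype(np.uint8)
    m[:130]=0;m[290:]=0;m[:,:265]=0;m[:,455:]=0
    m=cv2.morphologyEx(m,cv2.MORPH_OPEN,np.ones((3,3)))
    c=max(cv2.findContours(m,cv2.RETR_EXTERNAL,cv2.CHAIN_APPROX_NONE)[0],key=cv2.contourArea)
    hull=cv2.convexHull(c)
    P=ray(d,hull.reshape(-1,2),0.008)[:,:2]
    return cv2.minAreaRect((P*1000).astype(np.float32)),m
def togate(G,P):
    o,th=G; P=np.atleast_2d(P)[:,:2]-o
    c,s=np.cos(th),np.sin(th)
    return np.c_[P@[c,s],P@[-s,c]]*1000
def toworld(G,g):
    o,th=G; g=np.atleast_2d(g)/1000; c,s=np.cos(th),np.sin(th)
    return np.c_[g[:,0]*c-g[:,1]*s,g[:,0]*s+g[:,1]*c]+o
E
python3 - <<'E'
from h import *
d=np.load("top0.npz")
f=d["frame"];h=cv2.cvtColor(f,cv2.COLOR_BGR2HSV)
for p in [(300,190),(340,250),(400,210),(260,200),(350,290),(404,176),(411,211),(430,255)]: print(p,f[p[1],p[0]],h[p[1],p[0]])
r,m=plate(d);print(r);cv2.imwrite("pics/m.png",m[130:300,260:460]*255)
E
```

```text
(300, 190) [99 90 85] [109  36  99]
(340, 250) [111 101  97] [111  32 111]
(400, 210) [68 74 28] [ 86 159  74]
(260, 200) [137 139 141] [ 15   7 141]
(350, 290) [141 141 143] [  0   4 143]
(404, 176) [ 90 143 156] [ 24 108 156]
(411, 211) [135 139 140] [ 24   9 140]
(430, 255) [137 137 137] [  0   0 137]
((542.6297607421875, 41.9493408203125), (230.52194213867188, 149.11453247070312), 8.26345157623291)
```

View pics/m.png

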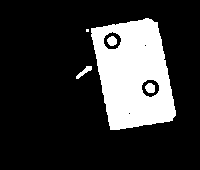

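```bash
sed -i 's/h\[...,1\]>40)|(h\[...,2\]<0)/h[...,1]>20)|(h[...,2]<120)/' h.py
python3 - <<'E'
from h import *
d=np.load("top0.npz")
f=d["frame"];h=cv2.cvtColor(f,cv2.COLOR_BGR2HSV).astype(int)
r,m=plate(d);print(r);cv2.imwrite("pics/m2.png",m[130:300,260:460]*255)
th=np.deg2rad(r[2]) 
if r[1][0]>r[1][1]: print("swap")
c=np.array(r[0])/1000
# plate centre in gate frame (0,-30.5)
o=c-np.array([-np.sin(th),np.cos(th)])*(-0.0305)
G=(o,th);print(G)
np.savez("G.npz",o=o,th=th)
def cents(mask,z,lo=20):
    n,l,st,ce=cv2.connectedComponentsWithStats(mask.astype(np.uint8))
    for i in range(1,n):
        if st[i,4]>=lo:
            pts=np.argwhere(l==i)[:,::-1].astype(np.float32)
            e=cv2.minEnclosingCircle(pts)
            x,y,w,hh=st[i,:4]
            P=ray(d,[e[0]],z)
            print(ce[i].round(1),np.round(e,1) if 0 else (np.round(e[0],1),round(e[1],1)),st[i].tolist(),P.round(4),togate(G,P).round(1))
roi=np.zeros(m.shape,bool);roi[140:280,275:440]=1
print("gold");cents(roi&(h[...,1]>80)&(h[...,0]<35)&(h[...,2]>90),0.0125)
green=(h[...,0]>70)&(h[...,0]<100)&(h[...,1]>90)
hull=cv2.convexHull(np.argwhere(green&roi)[:,::-1].astype(np.int32));hm=np.zeros(m.shape,np.uint8);cv2.fillConvexPoly(hm,hull,1)
print("silver");cents((hm>0)&(h[...,1]<90)&(h[...,2]>95)&(h[...,1]<70),0.0125)
for nm,p,z in [("tin",(314.5,176.5),.04),("block",(319.5,248.5),.028)]:
    print(nm,togate(G,ray(d,[p],z)).round(1))
pp=np.array([(300,285),(338,345),(345,325),(403,357),(380,212),(355,238)])/[4.4,3.85]+[268,135]
print(togate(G,ray(d,pp,.018)).round(1))
E
```

```text
((530.9085083007812, 120.47251892089844), (241.62252807617188, 315.1669921875), 7.765048980712891)
(array([0.52678762, 0.15069285]), np.float64(0.1355256712920696))
gold
[403.2 183.3] (array([403.1, 183.1]), 8.0) [396, 176, 16, 16, 126] [[0.5845 0.019  0.0125]] [[  39.3 -138.3]]
[343.7 201.4] (array([343.5, 202. ]), 9.0) [336, 195, 16, 14, 59] [[0.5466 0.15   0.0125]] [[19.5 -3.4]]
[387.2 238.4] (array([387. , 238.5]), 8.1) [380, 231, 16, 16, 122] [[0.465  0.0607 0.0125]] [[-73.4 -80.8]]
silver
[372.1 170.5] (array([371.9, 170.5]), 8.5) [364, 162, 17, 18, 142] [[0.6144 0.0852 0.0125]] [[ 77.9 -76.7]]
[410.4 218. ] (array([410.3, 217.8]), 8.5) [402, 210, 17, 17, 140] [[0.5081 0.0084 0.0125]] [[ -37.7 -138.4]]
tin [[79.5 51.4]]
block [[-71.9  66.2]]
[[  6.3  15.6]
 [-29.9   3.3]
 [-19.4  -2. ]
 [-41.6 -26.5]
 [ 40.6 -30.4]
 [ 28.1 -15.6]]
```

View pics/m2.png

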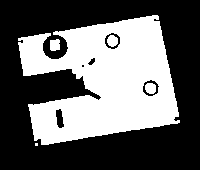

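The frame fit agrees with the given sizes: plate 241.6 x 315.2 mm, cheeks and pawl within about 2 mm. Next I check the fingertip shape in the wrist camera.

```bash
cat >> h.py <<'E'
from scipy.spatial.transform import Rotation as Ro
def loadG():
    g=np.load("G.npz");return g["o"],float(g["th"])
def plan(s,g,z,push=None,jaw=None):
    """g gate xy of TCP, z world m; jaw angle in gate frame deg -> slide mm, roll"""
    G=loadG();R=Ro.from_rotvec(s["ee_rot"]).as_matrix()
    T=np.r_[toworld(G,g)[0],z]
    sl=R.T@(T-s["position"])*1000
    roll=None
    if jaw is not None:
        a=np.rad2deg(G[1])+jaw; cur=np.rad2deg(np.arctan2(R[1,1],R[0,1]))
        dl=(cur-a+90)%180-90; roll=np.deg2rad(dl)
    return sl.round(1),roll
def gaxes(s):
    """tool-frame mm slide for 1mm gate +x, +y, up"""
    G=loadG();R=Ro.from_rotvec(s["ee_rot"]).as_matrix();c,sn=np.cos(G[1]),np.sin(G[1])
    return (R.T@np.array([[c,-sn,0],[sn,c,0],[0,0,1]])).T.round(3)
def where(s):
    G=loadG();R=Ro.from_rotvec(s["ee_rot"]).as_matrix()
    return togate(G,s["position"][None]).round(1)[0],round(s["position"][2]*1000,1),"jaw",round(np.rad2deg(np.arctan2(R[1,1],R[0,1])-G[1]),1),"F",s["force"].round(1),"w",round(s["width"],2),"t",round(s["clock"],2)
E
python3 - <<'E'
from h import *
from cell import arm
s=arm.observe();print(where(s))
d=arm.get_image("wrist");cv2.imwrite("pics/w0.png",d["frame"]);print(d["hand_eye"])
# start behind B
u=np.array([68,30.]);u/=np.linalg.norm(u);B=np.array([-73.4,-80.8]);a=np.rad2deg(np.arctan2(u[1],u[0]));print(a,u)
print(plan(s,B-45*u,0.10,jaw=a+90),plan(s,B-45*u,0.0115))
E
```

```text
(array([-212.5,  452.2]), np.float64(226.0), 'jaw', np.float64(58.1), 'F', array([ 0.3, -0.6, -0.8]), 'w', 1.0, 't', 0.1)
[[-5.93262731e-04 -9.52242718e-01 -3.05341537e-01  8.27634483e-02]
 [ 9.99998541e-01 -1.05399979e-03  1.34407447e-03 -7.39590000e-04]
 [-1.60171504e-03 -3.05340294e-01  9.52241954e-01 -1.57138675e-01]
 [ 0.00000000e+00  0.00000000e+00  0.00000000e+00  1.00000000e+00]]
23.805943518457717 [0.9149178  0.40364021]
(array([-374.2, -416.2,  126.7]), np.float64(-0.9719022663760805)) (array([-374.2, -416.1,  215.2]), None)
```

View pics/w0.png

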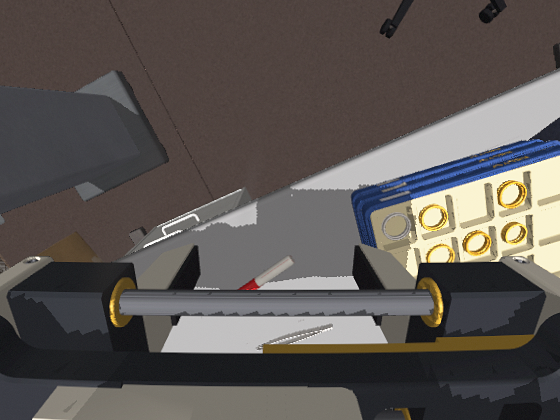

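The wrist view shows the fingers with their dark pads at about (185,280) and (370,280). I'll use depth to estimate the tip thickness.

```bash
python3 - <<'E'
from h import *
from cell import arm
d=arm.get_image("wrist")
K=d["intrinsics"];D=d["depth"]
v,u=np.mgrid[:420,:560]
p=cv2.undistortPoints(np.c_[u.ravel(),v.ravel()].astype(float).reshape(-1,1,2),K,d["dist_coeffs"]).reshape(-1,2)
z=D.ravel();X=np.c_[p*z[:,None],z,np.ones_like(z)]@np.array(d["hand_eye"]).T
ok=(z>0)&(X[:,2]<6)
for a in range(-60,8,6):
    m=(z>0)&(X[:,2]*1000>=a)&(X[:,2]*1000<a+6)&(abs(X[:,1])<.1)&(abs(X[:,0])<.05)
    if m.sum()>5:
        q=X[m]*1000
        for sg in(-1,1):
            w=q[q[:,1]*sg>0]
            if len(w)>3: print(a,sg,"n",len(w),"y",np.percentile(abs(w[:,1]),[1,50,99]).round(1),"x",np.percentile(w[:,0],[1,99]).round(1))
E
```

```text
-60 -1 n 219 y [48.3 48.9 49.6] x [-10.9   5.9]
-60 1 n 188 y [47.2 47.7 48.3] x [-10.7   5.4]
-54 -1 n 136 y [48.2 48.8 49.4] x [-11.4   1.5]
-54 1 n 132 y [47.1 47.6 48.3] x [-11.3   1.2]
-48 -1 n 327 y [46.1 50.3 62.3] x [-10.7  11.5]
-48 1 n 327 y [44.9 48.7 61.1] x [-11.1  11.3]
-42 -1 n 315 y [46.3 53.5 64.4] x [-8.6 11.4]
-42 1 n 322 y [45.  51.9 63.2] x [-9.  11.3]
-36 -1 n 307 y [46.3 52.2 63.7] x [ 1.4 11.3]
-36 1 n 309 y [45.1 51.6 62.8] x [ 1.2 11.2]
-30 -1 n 308 y [46.2 50.6 63.2] x [-2.9 11.3]
-30 1 n 305 y [45.  49.8 62.3] x [-2.7 11.1]
-24 -1 n 298 y [46.1 49.7 63. ] x [-6.7 11.2]
-24 1 n 287 y [45.1 48.5 61.5] x [-6.4 11.1]
-18 -1 n 270 y [46.  48.9 62.6] x [-9.5 11.1]
-18 1 n 278 y [45.  47.6 61.3] x [-9.3 11.1]
-12 -1 n 237 y [46.  48.2 61.4] x [-9.3 11.2]
-12 1 n 225 y [45.  47.2 60.9] x [-9.1 11.1]
-6 -1 n 154 y [46.  46.5 54.6] x [-9.1 11.3]
-6 1 n 152 y [45.  45.5 54.1] x [-9.1 11. ]
0 -1 n 22 y [46.2 46.5 51.4] x [-9.2 10.7]
0 1 n 20 y [45.2 45.5 48.9] x [-10.   10.8]
```

Fingertips are about 6–8 mm thick and 20 mm wide. The plan is a slightly opened cradle (about 20 mm gap) to move each ring in front of the funnel, then shut fingertips to push it in. I start with the lower-left gold ring B.

```bash
python3 - <<'E'
from h import *
from cell import arm
s=arm.observe()
B=np.array([-73.4,-80.8]);T=np.array([-3,-52.]);u=T-B;u/=np.linalg.norm(u);a=np.rad2deg(np.arctan2(u[1],u[0]));print(a,u)
print(plan(s,B-45*u,0.05,jaw=a+90),s["joints"].round(2))
E
```

```text
22.249023657212362 [0.92554696 0.37863285]
(array([-373.2, -415.6,  176.7]), np.float64(-0.9447257268515865)) [-1.25  0.43  0.02  1.57 -0.01  1.13 -0.08]
```

jog_arm:
  increments:
    - {"slide":[-25,-28,12],"roll":-0.1,"gripper":0.22}
    - {"slide":[-50,-55,24],"roll":-0.2,"gripper":0.22}
    - {"slide":[-75,-83,36],"roll":-0.3,"gripper":0.22}
    - {"slide":[-100,-111,48],"roll":-0.4,"gripper":0.22}
    - {"slide":[-125,-139,60],"roll":-0.5,"gripper":0.22}
    - {"slide":[-150,-167,72],"roll":-0.6,"gripper":0.22}
    - {"slide":[-175,-195,84],"roll":-0.7,"gripper":0.22}
    - {"slide":[-200,-223,96],"roll":-0.8,"gripper":0.22}
    - {"slide":[-225,-250,106],"roll":-0.9,"gripper":0.22}
    - {"slide":[-250,-278,118],"roll":-0.945,"gripper":0.22}
  newtons: 10

```text
clock: 1.03
position: [0.3703, 0.2131, 0.1086]
ee_rot: [-0.823, 3.031, 0.001]
force: [1.2, -0.3, -1.4]
width: 0.325
```

```bash
python3 - <<'E'
from h import *
from cell import arm
s=arm.observe();print(where(s))
B=np.array([-73.4,-80.8]);T=np.array([-3,-52.]);u=T-B;u/=np.linalg.norm(u);a=np.rad2deg(np.arctan2(u[1],u[0]))
print(plan(s,B-45*u,0.0115,jaw=a+90),s["joints"].round(2))
E
```

```text
(array([-146.6,   83. ]), np.float64(108.6), 'jaw', np.float64(112.6), 'F', array([ 1.2, -0.3, -1.4]), 'w', 0.33, 't', 1.03)
(array([  40.5, -179. ,   97. ]), np.float64(0.00631569474060649)) [-0.57  0.28 -0.09  2.17  0.04  0.69  1.41]
```

jog_arm:
  increments:
    - {"slide":[8,-36,10],"roll":0,"gripper":0.22}
    - {"slide":[16,-72,20],"roll":0,"gripper":0.22}
    - {"slide":[24,-108,30],"roll":0,"gripper":0.22}
    - {"slide":[32,-144,40],"roll":0,"gripper":0.22}
    - {"slide":[40,-178,50],"roll":0,"gripper":0.22}
    - {"slide":[40,-178,60],"roll":0,"gripper":0.22}
    - {"slide":[40,-178,70],"roll":0,"gripper":0.22}
    - {"slide":[40,-178,80],"roll":0,"gripper":0.22}
    - {"slide":[40,-178,80],"roll":0,"gripper":0.22}
    - {"slide":[40,-178,80],"roll":0,"gripper":0.22}

```text
clock: 1.87
position: [0.424, 0.0404, 0.0285]
ee_rot: [0.814, -3.033, -0.0]
force: [0.1, 0.5, -0.0]
width: 0.217
```

```bash
python3 - <<'E'
from h import *
from cell import arm
s=arm.observe();print(where(s))
B=np.array([-73.4,-80.8]);T=np.array([-3,-52.]);u=T-B;u/=np.linalg.norm(u);a=np.rad2deg(np.arctan2(u[1],u[0]))
print(plan(s,B-45*u,0.0115,jaw=a+90),plan(s,T-22.7*u,0.0115),gaxes(s))
for n in("top","side"):
    d=arm.get_image(n);np.savez(f"{n}1.npz",**d)
    f=d["frame"];c=f[130:290,260:460] if n=="top" else f[145:255,225:375]
    cv2.imwrite(f"pics/{n}1.png",cv2.resize(c,None,fx=4,fy=3.7,interpolation=cv2.INTER_CUBIC))
E
```

```text
(array([-116.7,  -95.4]), np.float64(28.5), 'jaw', np.float64(112.3), 'F', array([ 0.1,  0.5, -0. ]), 'w', 0.22, 't', 1.87)
(array([-0.6, -2.9, 17. ]), np.float64(0.00029581904801750556)) (array([-99. ,  -2.9,  16.9]), None) [[-0.925 -0.379 -0.001]
 [-0.379  0.925 -0.   ]
 [ 0.001  0.    -1.   ]]
```

View pics/top1.png

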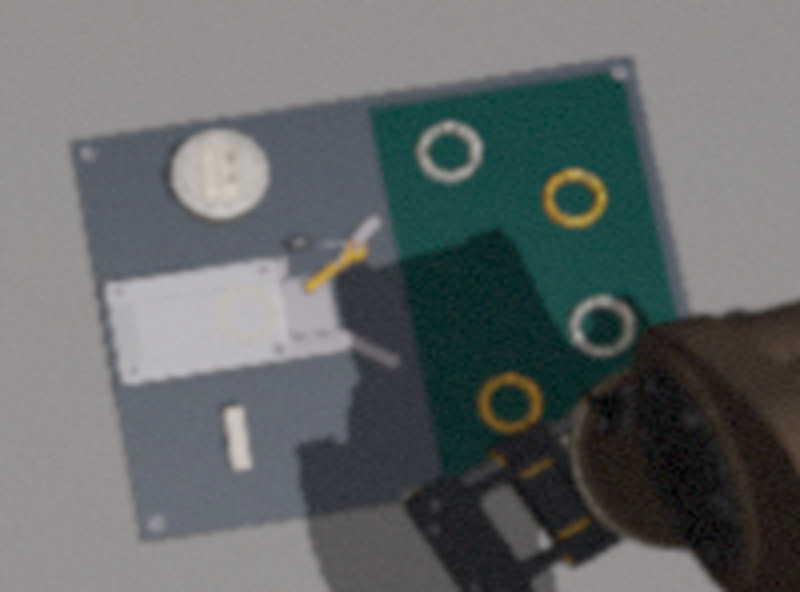

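View pics/side1.png

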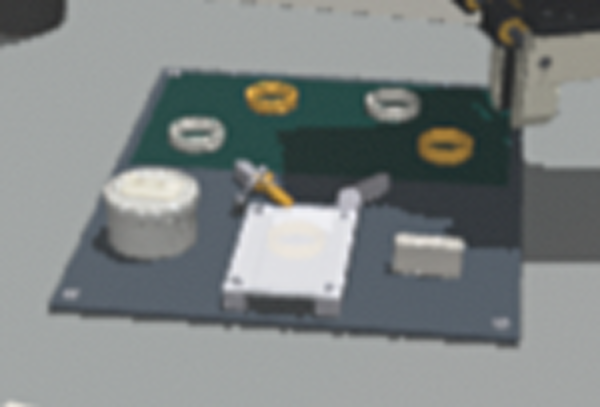

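The fingers are placed left of ring B (crop pixel (510,403)), with the path clear. Next: lower, then push toward the funnel front.

jog_arm:
  increments:
    - {"slide":[0,-3,9],"roll":0,"gripper":0.22}
    - {"slide":[0,-3,17],"roll":0,"gripper":0.22}
    - {"slide":[-6,-3,17],"roll":0,"gripper":0.22}
    - {"slide":[-12,-3,17],"roll":0,"gripper":0.22}
    - {"slide":[-18,-3,17],"roll":0,"gripper":0.22}
    - {"slide":[-25,-3,17],"roll":0,"gripper":0.22}
    - {"slide":[-32,-3,17],"roll":0,"gripper":0.22}
    - {"slide":[-40,-3,17],"roll":0,"gripper":0.22}
    - {"slide":[-48,-3,17],"roll":0,"gripper":0.22}
    - {"slide":[-55,-3,17],"roll":0,"gripper":0.22}

```text
clock: 2.8
position: [0.4746, 0.066, 0.0118]
ee_rot: [-0.814, 3.034, 0.0]
force: [0.1, 0.2, -0.2]
width: 0.217
```

jog_arm:
  increments:
    - {"slide":[-8,0,0],"roll":0,"gripper":0.22}
    - {"slide":[-16,0,0],"roll":0,"gripper":0.22}
    - {"slide":[-23,0,0],"roll":0,"gripper":0.22}
    - {"slide":[-30,0,0],"roll":0,"gripper":0.22}
    - {"slide":[-36,0,0],"roll":0,"gripper":0.22}
    - {"slide":[-40,0,0],"roll":0,"gripper":0.22}
    - {"slide":[-43,0,0],"roll":0,"gripper":0.22}
    - {"slide":[-44,0,0],"roll":0,"gripper":0.22}
    - {"slide":[-44,0,0],"roll":0,"gripper":0.22}
    - {"slide":[-30,0,0],"roll":0,"gripper":0.22}

```text
clock: 3.63
position: [0.5016, 0.0818, 0.012]
ee_rot: [-0.815, 3.031, 0.001]
force: [-0.1, -0.2, -0.0]
width: 0.219
```

```bash
python3 - <<'E'
from h import *
from cell import arm
s=arm.observe();print(where(s))
print(plan(s,(-3,-100),0.03,jaw=0),gaxes(s))
for n in("top","side"):
    d=arm.get_image(n);np.savez(f"{n}2.npz",**d)
    f=d["frame"];c=f[130:290,260:460] if n=="top" else f[145:255,225:375]
    cv2.imwrite(f"pics/{n}2.png",cv2.resize(c,None,fx=4,fy=3.7,interpolation=cv2.INTER_CUBIC))
E
```

```text
(array([-34.3, -64.9]), np.float64(12.0), 'jaw', np.float64(112.3), 'F', array([-0.1, -0.2, -0. ]), 'w', 0.22, 't', 3.63)
(array([-15.7, -44.4, -18. ]), np.float64(-1.1811386981707472)) [[-0.925 -0.38   0.003]
 [-0.38   0.925  0.001]
 [-0.003 -0.    -1.   ]]
```

View pics/top2.png

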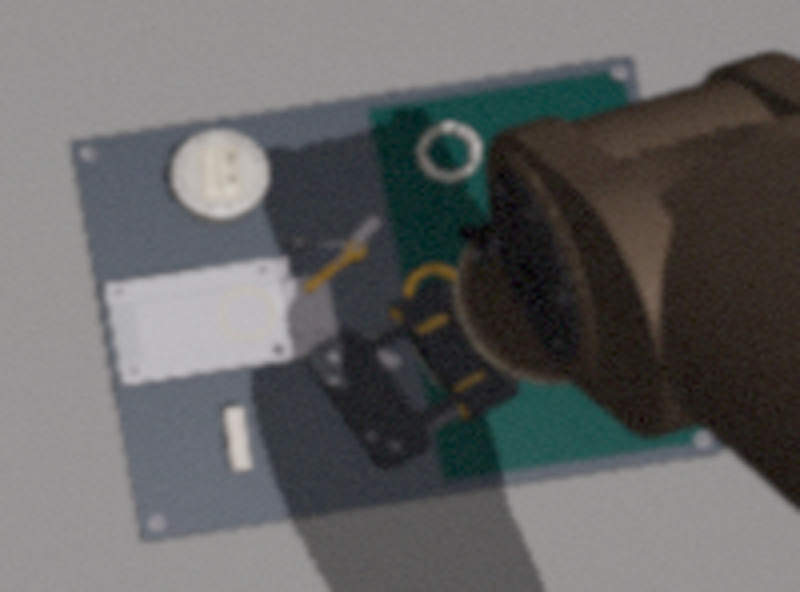

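View pics/side2.png

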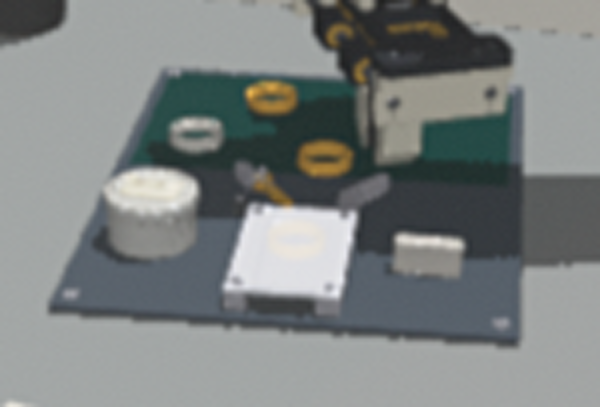

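```bash
cat >> h.py <<'E'
def gold(d,roi):
    x0,y0,x1,y1=roi
    h=cv2.cvtColor(d["frame"],cv2.COLOR_BGR2HSV).astype(int)
    m=((h[...,0]>8)&(h[...,0]<32)&(h[...,1]>110)&(h[...,2]>60)).astype(np.uint8)
    r=np.zeros_like(m);r[y0:y1,x0:x1]=m[y0:y1,x0:x1]
    n,l,st,ce=cv2.connectedComponentsWithStats(r)
    for i in range(1,n):
        if st[i,4]>=12:
            x,y,w,hh=st[i,:4];p=(x+(w-1)/2,y+(hh-1)/2)
            print(p,(w,hh),togate(loadG(),ray(d,[p],0.0125)).round(1)[0])
SR=(230,145,375,235)
TR=(275,140,440,280)
E
python3 - <<'E'
from h import *
for k in range(3): print(k);gold(np.load(f"side{k}.npz"),SR)
E
```

```text
0
(np.float64(292.5), np.float64(171.0)) (np.int32(12), np.int32(9)) [  39.6 -135.4]
(np.float64(336.0), np.float64(184.0)) (np.int32(13), np.int32(9)) [-73.3 -78.7]
(np.float64(293.0), np.float64(196.0)) (np.int32(9), np.int32(9)) [21. -6.]
1
(np.float64(352.5), np.float64(153.0)) (np.int32(6), np.int32(7)) [-109.8 -271.2]
(np.float64(292.5), np.float64(171.0)) (np.int32(12), np.int32(9)) [  39.6 -135.4]
(np.float64(336.0), np.float64(184.0)) (np.int32(13), np.int32(9)) [-73.3 -78.7]
(np.float64(293.0), np.float64(196.0)) (np.int32(9), np.int32(9)) [21. -6.]
2
(np.float64(328.5), np.float64(152.5)) (np.int32(14), np.int32(4)) [ -43.8 -265.8]
(np.float64(309.5), np.float64(154.0)) (np.int32(6), np.int32(5)) [   7.5 -248.5]
(np.float64(315.0), np.float64(163.5)) (np.int32(3), np.int32(6)) [ -13.1 -188.4]
(np.float64(292.5), np.float64(171.0)) (np.int32(12), np.int32(9)) [  39.6 -135.4]
(np.float64(306.0), np.float64(187.5)) (np.int32(13), np.int32(10)) [ -4.  -51.1]
(np.float64(293.0), np.float64(196.0)) (np.int32(9), np.int32(7)) [21. -6.]
```

Ring B is at about (-4,-52), in front of the funnel and where I wanted it. I check the joint margins before rotating.

```bash
python3 - <<'E'
from h import *
from cell import arm
s=arm.observe();print(where(s),s["joints"].round(2),s["clock"])
E
```

```text
(array([-38.7, -66.9]), np.float64(11.5), 'jaw', np.float64(112.2), 'F', array([-0.3, -0.2,  0.1]), 'w', 0.22, 't', 3.73) [-0.25  0.54 -0.02  2.07  0.02  0.53  1.81] 3.7333
```

jog_arm:
  increments:
    - {"slide":[3,0,-15],"roll":0.05,"gripper":0.22}
    - {"slide":[0,-6,-30],"roll":0.17,"gripper":0.22}
    - {"slide":[-4,-12,-30],"roll":0.29,"gripper":0.22}
    - {"slide":[-8,-20,-30],"roll":0.41,"gripper":0.22}
    - {"slide":[-12,-28,-30],"roll":0.53,"gripper":0.22}
    - {"slide":[-16,-36,-30],"roll":0.65,"gripper":0.22}
    - {"slide":[-20,-44,-30],"roll":0.77,"gripper":0.22}
    - {"slide":[-20,-44,-30],"roll":0.89,"gripper":0.22}
    - {"slide":[-20,-44,-30],"roll":1.01,"gripper":0.22}
    - {"slide":[-20,-44,-30],"roll":1.13,"gripper":0.22}

```text
clock: 4.57
position: [0.5391, 0.0524, 0.0418]
ee_rot: [0.947, 2.995, 0.0]
force: [-0.5, -0.3, -0.2]
width: 0.222
```

jog_arm:
  increments:
    - {"slide":[0,0,0],"roll":0.12,"gripper":0.15}
    - {"slide":[0,0,0],"roll":0.24,"gripper":0.15}
    - {"slide":[0,0,0],"roll":0.36,"gripper":0.15}
    - {"slide":[0,0,0],"roll":0.48,"gripper":0.15}
    - {"slide":[0,0,0],"roll":0.6,"gripper":0.15}
    - {"slide":[0,0,0],"roll":0.72,"gripper":0.15}
    - {"slide":[0,0,0],"roll":0.83,"gripper":0.15}
    - {"slide":[0,0,0],"roll":0.83,"gripper":0.15}
    - {"slide":[0,0,0],"roll":0.83,"gripper":0.15}
    - {"slide":[0,0,0],"roll":0.83,"gripper":0.15}

```text
clock: 5.4
position: [0.5389, 0.0524, 0.0418]
ee_rot: [2.062, 2.37, 0.0]
force: [0.5, 0.1, 0.2]
width: 0.148
```

```bash
python3 - <<'E'
from h import *
from cell import arm
s=arm.observe();print(where(s),s["joints"].round(2))
print(plan(s,(-3,-100),0.0115,jaw=0),gaxes(s))
E
```

```text
(array([ -1.3, -99. ]), np.float64(41.8), 'jaw', np.float64(0.2), 'F', array([0.5, 0.1, 0.2]), 'w', 0.15, 't', 5.4) [-0.57  0.58  0.53  2.   -0.45  0.68  0.39]
(array([-1. , -1.7, 30.3]), np.float64(0.0033376802663464475)) [[-0.003  1.     0.   ]
 [ 1.     0.003 -0.   ]
 [-0.     0.    -1.   ]]
```

jog_arm:
  increments:
    - {"slide":[0,-2,15],"roll":0,"gripper":0.15}
    - {"slide":[0,-2,30],"roll":0,"gripper":0.15}
    - {"slide":[6,-2,30],"roll":0,"gripper":0.15}
    - {"slide":[12,-2,30],"roll":0,"gripper":0.15}
    - {"slide":[18,-2,30],"roll":0,"gripper":0.15}
    - {"slide":[24,-2,30],"roll":0,"gripper":0.15}
    - {"slide":[30,-2,30],"roll":0,"gripper":0.15}
    - {"slide":[36,-2,30],"roll":0,"gripper":0.15}
    - {"slide":[42,-2,30],"roll":0,"gripper":0.15}
    - {"slide":[47,-2,30],"roll":0,"gripper":0.15}

```text
clock: 6.23
position: [0.5305, 0.0996, 0.012]
ee_rot: [2.066, 2.367, 0.001]
force: [-1.2, -0.1, 0.7]
width: 0.147
```

```bash
python3 - <<'E'
from h import *
from cell import arm
s=arm.observe();print(where(s))
d=arm.get_image("side");gold(d,SR)
f=d["frame"];c=f[145:255,225:375];cv2.imwrite("pics/s3.png",cv2.resize(c,None,fx=4,fy=4,interpolation=cv2.INTER_CUBIC))
E
```

```text
(array([ -3.2, -51.1]), np.float64(12.0), 'jaw', np.float64(0.0), 'F', array([-1.2, -0.1,  0.7]), 'w', 0.15, 't', 6.23)
(np.float64(292.5), np.float64(146.0)) (np.int32(6), np.int32(3)) [  61.7 -298.9]
(np.float64(307.0), np.float64(155.0)) (np.int32(35), np.int32(5)) [  13.6 -240.7]
(np.float64(290.0), np.float64(171.0)) (np.int32(9), np.int32(9)) [  45.9 -134.6]
(np.float64(304.5), np.float64(192.5)) (np.int32(14), np.int32(10)) [ -3.2 -26.1]
(np.float64(293.0), np.float64(195.5)) (np.int32(9), np.int32(8)) [21.3 -8.3]
```

View pics/s3.png

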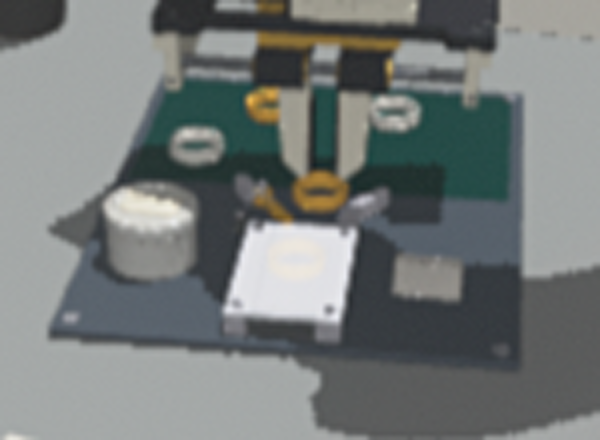

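The cradle works: ring B sits between the fingertips at the funnel entrance, around crop pixel (320,190). I push it in while narrowing the fingers.

jog_arm:
  increments:
    - {"slide":[4,0,0],"roll":0,"gripper":0.04}
    - {"slide":[8,0,0],"roll":0,"gripper":0.04}
    - {"slide":[12,0,0],"roll":0,"gripper":0.04}
    - {"slide":[16,0,0],"roll":0,"gripper":0.04}
    - {"slide":[20,0,0],"roll":0,"gripper":0.04}
    - {"slide":[24,0,0],"roll":0,"gripper":0.04}
    - {"slide":[28,0,0],"roll":0,"gripper":0.04}
    - {"slide":[32,0,0],"roll":0,"gripper":0.04}
    - {"slide":[36,0,0],"roll":0,"gripper":0.04}
    - {"slide":[40,0,0],"roll":0,"gripper":0.04}

```text
clock: 7.12
position: [0.525, 0.1385, 0.0117]
ee_rot: [-2.067, -2.366, 0.0]
force: [0.5, -0.5, -0.1]
width: 0.039
```

```bash
python3 - <<'E'
from h import *
from cell import arm
s=arm.observe();print(where(s))
d=arm.get_image("side");gold(d,SR)
f=d["frame"];c=f[145:255,225:375];cv2.imwrite("pics/s4.png",cv2.resize(c,None,fx=4,fy=4,interpolation=cv2.INTER_CUBIC))
E
```

```text
(array([ -3.4, -11.8]), np.float64(11.7), 'jaw', np.float64(-0.0), 'F', array([ 0.5, -0.5, -0.1]), 'w', 0.04, 't', 7.12)
(np.float64(289.0), np.float64(153.0)) (np.int32(9), np.int32(3)) [  64.6 -247.7]
(np.float64(307.5), np.float64(162.5)) (np.int32(36), np.int32(4)) [   7.1 -192. ]
(np.float64(298.5), np.float64(196.0)) (np.int32(20), np.int32(9)) [ 8.5 -7.7]
```

View pics/s4.png

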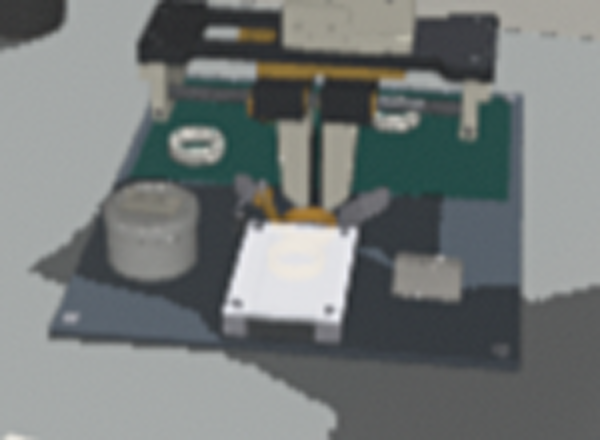

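The ring has entered the mouth. I continue through the gate.

jog_arm:
  increments:
    - {"slide":[3,0,0],"roll":0,"gripper":0.04}
    - {"slide":[6,0,0],"roll":0,"gripper":0.04}
    - {"slide":[9,0,0],"roll":0,"gripper":0.04}
    - {"slide":[12,0,0],"roll":0,"gripper":0.04}
    - {"slide":[15,0,0],"roll":0,"gripper":0.04}
    - {"slide":[18,0,0],"roll":0,"gripper":0.04}
    - {"slide":[20,0,0],"roll":0,"gripper":0.04}
    - {"slide":[22,0,0],"roll":0,"gripper":0.04}
    - {"slide":[22,0,0],"roll":0,"gripper":0.04}
    - {"slide":[22,0,0],"roll":0,"gripper":0.04}

```text
clock: 8.0
position: [0.5221, 0.1602, 0.0117]
ee_rot: [-2.066, -2.366, -0.0]
force: [-0.1, 0.6, 0.1]
width: 0.038
```

```bash
python3 - <<'E'
from h import *
from cell import arm
s=arm.observe();print(where(s))
d=arm.get_image("side");gold(d,SR)
f=d["frame"];c=f[145:255,225:375];cv2.imwrite("pics/s5.png",cv2.resize(c,None,fx=4,fy=4,interpolation=cv2.INTER_CUBIC))
E
```

```text
(array([-3.4, 10.1]), np.float64(11.7), 'jaw', np.float64(-0.0), 'F', array([-0.1,  0.6,  0.1]), 'w', 0.04, 't', 8.0)
(np.float64(288.0), np.float64(157.5)) (np.int32(9), np.int32(4)) [  63.  -217.1]
(np.float64(306.0), np.float64(167.0)) (np.int32(37), np.int32(5)) [   8.1 -163.8]
(np.float64(291.5), np.float64(196.5)) (np.int32(6), np.int32(6)) [24.  -3.2]
```

View pics/s5.png

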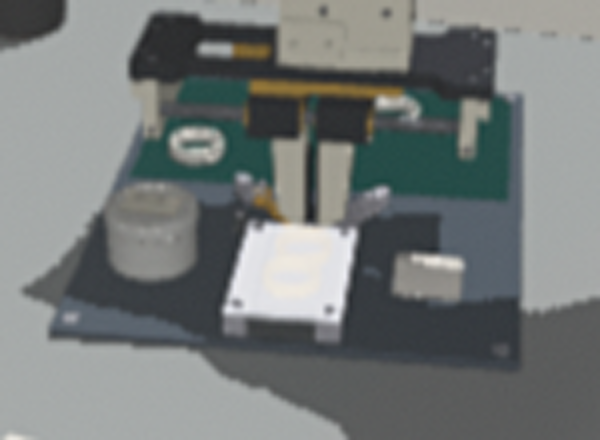

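Both rings show under the cover and ring B is in. I retract and go behind ring A.

jog_arm:
  increments:
    - {"slide":[-6,0,0],"roll":0,"gripper":0.04}
    - {"slide":[-13,0,0],"roll":0,"gripper":0.04}
    - {"slide":[-20,0,-10],"roll":0,"gripper":0.04}
    - {"slide":[-25,0,-25],"roll":0,"gripper":0.04}
    - {"slide":[-40,5,-40],"roll":0,"gripper":0.1}
    - {"slide":[-70,20,-40],"roll":-0.1,"gripper":0.22}
    - {"slide":[-105,35,-40],"roll":-0.2,"gripper":0.22}
    - {"slide":[-140,48,-40],"roll":-0.3,"gripper":0.22}
    - {"slide":[-170,58,-40],"roll":-0.4,"gripper":0.22}
    - {"slide":[-189,60,-40],"roll":-0.41,"gripper":0.22}

```text
clock: 8.88
position: [0.609, -0.0252, 0.0532]
ee_rot: [1.538, 2.735, -0.001]
force: [0.4, -1.1, -0.7]
width: 0.22
```

```bash
python3 - <<'E'
from h import *
from cell import arm
s=arm.observe();print(where(s),s["joints"].round(2))
for n in("top","side"):
    d=arm.get_image(n);print(n);gold(d,SR if n=="side" else TR)
    f=d["frame"];c=f[130:290,260:460] if n=="top" else f[145:255,225:375]
    cv2.imwrite(f"pics/{n}6.png",cv2.resize(c,None,fx=4,fy=3.7,interpolation=cv2.INTER_CUBIC))
A=np.array([39.5,-138]);T=np.array([-1,-45.]);u=T-A;u/=np.linalg.norm(u);a=np.rad2deg(np.arctan2(u[1],u[0]));print(a,u)
s=arm.observe()
print(plan(s,A-42*u,0.0115,jaw=a-90),plan(s,T-22.7*u,0.0115))
E
```

```text
(array([  57.7, -185.4]), np.float64(53.2), 'jaw', np.float64(23.6), 'F', array([ 0.4, -1.1, -0.7]), 'w', 0.22, 't', 8.88) [-0.34  0.62  0.43  1.82 -0.35  0.77  0.82]
top
(np.float64(403.0), np.float64(183.0)) (np.int32(17), np.int32(15)) [  39.6 -138. ]
(np.float64(343.5), np.float64(201.5)) (np.int32(14), np.int32(12)) [20.6 -3.6]
side
(np.float64(292.5), np.float64(171.0)) (np.int32(12), np.int32(9)) [  39.6 -135.4]
(np.float64(293.0), np.float64(196.5)) (np.int32(9), np.int32(6)) [20.6 -3.7]
113.53234856090101 [-0.39926677  0.9168348 ]
(array([ 9.2,  3.7, 41.4]), np.float64(-0.008656221708958058)) (array([130. ,   2.6,  41. ]), None)
```

View pics/top6.png

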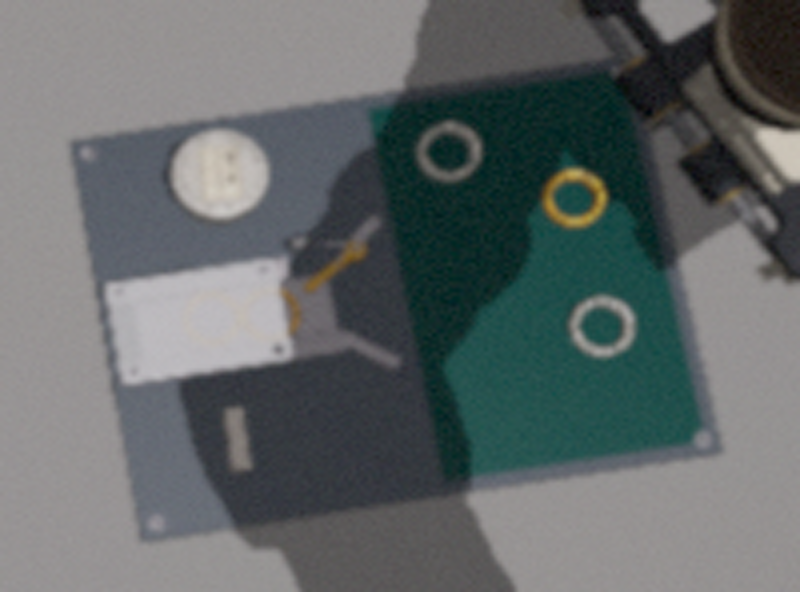

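View pics/side6.png

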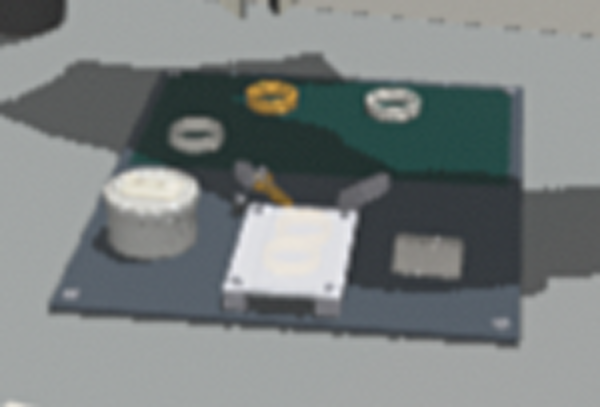

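Ring B lies in the slot with the pawl shut behind it, and ring A is unmoved at (39.6,-138). Next: lower behind it and push.

jog_arm:
  increments:
    - {"slide":[3,2,10],"roll":0,"gripper":0.22}
    - {"slide":[6,3,20],"roll":0,"gripper":0.22}
    - {"slide":[8,3,30],"roll":0,"gripper":0.22}
    - {"slide":[8,3,39],"roll":0,"gripper":0.22}
    - {"slide":[8,3,39],"roll":0,"gripper":0.22}
    - {"slide":[8,3,39],"roll":0,"gripper":0.22}
    - {"slide":[12,3,39],"roll":0,"gripper":0.22}
    - {"slide":[16,3,39],"roll":0,"gripper":0.22}
    - {"slide":[18,3,39],"roll":0,"gripper":0.22}
    - {"slide":[18,3,39],"roll":0,"gripper":0.22}

```text
clock: 9.82
position: [0.6001, -0.0012, 0.013]
ee_rot: [-1.54, -2.738, -0.001]
force: [-0.7, 0.4, 0.6]
width: 0.223
```

```bash
python3 - <<'E'
from h import *
from cell import arm
A=np.array([39.5,-138]);T=np.array([-1,-45.]);u=T-A;u/=np.linalg.norm(u);a=np.rad2deg(np.arctan2(u[1],u[0]))
s=arm.observe();print(where(s))
print(plan(s,A-24*u,0.0115,jaw=a-90),plan(s,T-22.7*u,0.0115))
E
```

```text
(array([  52.1, -160.4]), np.float64(13.0), 'jaw', np.float64(23.5), 'F', array([-0.7,  0.4,  0.6]), 'w', 0.22, 't', 9.82)
(array([ 1.6, -2.6,  1.5]), np.float64(-0.0003927801375275446)) (array([104.4,  -2.7,   1.6]), None)
```

jog_arm:
  increments:
    - {"slide":[0,-3,1],"roll":0,"gripper":0.22}
    - {"slide":[4,-3,1],"roll":0,"gripper":0.22}
    - {"slide":[10,-3,1],"roll":0,"gripper":0.22}
    - {"slide":[16,-3,1],"roll":0,"gripper":0.22}
    - {"slide":[23,-3,1],"roll":0,"gripper":0.22}
    - {"slide":[30,-3,1],"roll":0,"gripper":0.22}
    - {"slide":[37,-3,1],"roll":0,"gripper":0.22}
    - {"slide":[44,-3,1],"roll":0,"gripper":0.22}
    - {"slide":[51,-3,1],"roll":0,"gripper":0.22}
    - {"slide":[58,-3,1],"roll":0,"gripper":0.22}

```text
clock: 10.65
position: [0.5672, 0.0466, 0.0117]
ee_rot: [-1.541, -2.737, -0.0]
force: [0.3, -0.1, 0.2]
width: 0.222
```

jog_arm:
  increments:
    - {"slide":[7,0,0],"roll":0,"gripper":0.22}
    - {"slide":[14,0,0],"roll":0,"gripper":0.22}
    - {"slide":[21,0,0],"roll":0,"gripper":0.22}
    - {"slide":[28,0,0],"roll":0,"gripper":0.22}
    - {"slide":[34,0,0],"roll":0,"gripper":0.22}
    - {"slide":[39,0,0],"roll":0,"gripper":0.22}
    - {"slide":[43,0,0],"roll":0,"gripper":0.22}
    - {"slide":[45,0,0],"roll":0,"gripper":0.22}
    - {"slide":[45,0,0],"roll":0,"gripper":0.22}
    - {"slide":[32,0,0],"roll":0,"gripper":0.22}

```text
clock: 11.48
position: [0.55, 0.0755, 0.0114]
ee_rot: [-1.536, -2.738, -0.001]
force: [0.2, -0.0, -0.0]
width: 0.22
```

```bash
python3 - <<'E'
from h import *
from cell import arm
s=arm.observe();print(where(s))
d=arm.get_image("side");gold(d,SR)
f=d["frame"];c=f[145:255,225:375];cv2.imwrite("pics/s7.png",cv2.resize(c,None,fx=4,fy=4,interpolation=cv2.INTER_CUBIC))
s=arm.observe();print(where(s));print(plan(s,(-1,-85),0.0115,jaw=0))
E
```

```text
(array([ 12.8, -77.7]), np.float64(11.4), 'jaw', np.float64(23.6), 'F', array([ 0.2, -0. , -0. ]), 'w', 0.22, 't', 11.48)
(np.float64(302.0), np.float64(150.0)) (np.int32(33), np.int32(7)) [  31.2 -273.6]
(np.float64(304.5), np.float64(188.5)) (np.int32(14), np.int32(10)) [ -1.  -45.7]
(np.float64(293.0), np.float64(195.5)) (np.int32(9), np.int32(8)) [21.3 -8.3]
(array([ 14.8, -82.9]), np.float64(12.0), 'jaw', np.float64(23.4), 'F', array([ 2.2, -2.4,  1.6]), 'w', 0.22, 't', 11.53)
(array([  4.3, -15.3,   0.5]), np.float64(0.4088140909678412))
```

View pics/s7.png

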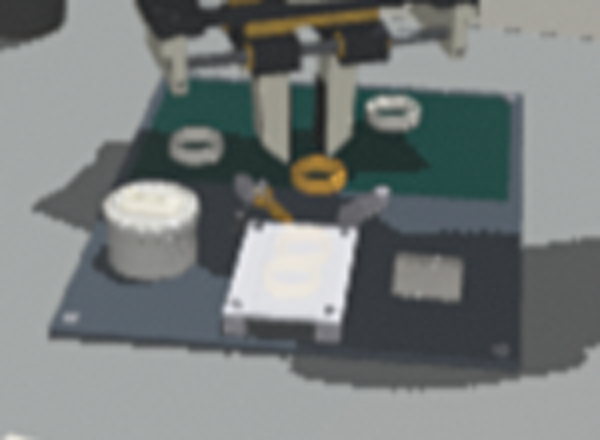

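Ring A is at (-1,-46). I square up behind it and push straight.

jog_arm:
  increments:
    - {"slide":[0,-4,0],"roll":0.1,"gripper":0.15}
    - {"slide":[1,-8,0],"roll":0.2,"gripper":0.15}
    - {"slide":[2,-12,0],"roll":0.3,"gripper":0.15}
    - {"slide":[3,-15,0],"roll":0.4,"gripper":0.15}
    - {"slide":[3,-16,0],"roll":0.41,"gripper":0.15}
    - {"slide":[3,-16,0],"roll":0.41,"gripper":0.15}
    - {"slide":[3,-16,0],"roll":0.41,"gripper":0.15}
    - {"slide":[3,-16,0],"roll":0.41,"gripper":0.15}
    - {"slide":[3,-16,0],"roll":0.41,"gripper":0.15}
    - {"slide":[3,-16,0],"roll":0.41,"gripper":0.15}

```text
clock: 12.37
position: [0.5361, 0.0674, 0.0118]
ee_rot: [2.066, 2.367, 0.0]
force: [0.5, -0.3, -0.1]
width: 0.148
```

```bash
python3 - <<'E'
from h import *
from cell import arm
s=arm.observe();print(where(s));print(plan(s,(-2,-51),0.0115,jaw=0),gaxes(s))
d=arm.get_image("side");gold(d,SR)
E
```

```text
(array([ -2.1, -83.8]), np.float64(11.8), 'jaw', np.float64(0.0), 'F', array([ 0.5, -0.3, -0.1]), 'w', 0.15, 't', 12.37)
(array([32.8,  0.1,  0.3]), np.float64(0.00030744755226638326)) [[-0.  1.  0.]
 [ 1.  0.  0.]
 [ 0.  0. -1.]]
(np.float64(307.5), np.float64(149.5)) (np.int32(34), np.int32(4)) [  16.2 -279.2]
(np.float64(304.0), np.float64(188.5)) (np.int32(13), np.int32(10)) [  0.1 -45.5]
(np.float64(293.0), np.float64(196.0)) (np.int32(9), np.int32(7)) [21. -6.]
```

jog_arm:
  increments:
    - {"slide":[5,0,0],"roll":0,"gripper":0.15}
    - {"slide":[10,0,0],"roll":0,"gripper":0.15}
    - {"slide":[15,0,0],"roll":0,"gripper":0.15}
    - {"slide":[20,0,0],"roll":0,"gripper":0.15}
    - {"slide":[25,0,0],"roll":0,"gripper":0.15}
    - {"slide":[30,0,0],"roll":0,"gripper":0.15}
    - {"slide":[34,0,0],"roll":0,"gripper":0.1}
    - {"slide":[38,0,0],"roll":0,"gripper":0.04}
    - {"slide":[42,0,0],"roll":0,"gripper":0.04}
    - {"slide":[46,0,0],"roll":0,"gripper":0.04}

```text
clock: 13.25
position: [0.5296, 0.1134, 0.0117]
ee_rot: [2.067, 2.366, -0.0]
force: [-0.3, -0.4, -1.0]
width: 0.04
```

jog_arm:
  increments:
    - {"slide":[4,-1,0],"roll":0,"gripper":0.04}
    - {"slide":[8,-1,0],"roll":0,"gripper":0.04}
    - {"slide":[12,-1,0],"roll":0,"gripper":0.04}
    - {"slide":[16,-1,0],"roll":0,"gripper":0.04}
    - {"slide":[20,-1,0],"roll":0,"gripper":0.04}
    - {"slide":[23,-1,0],"roll":0,"gripper":0.04}
    - {"slide":[26,-1,0],"roll":0,"gripper":0.04}
    - {"slide":[29,-1,0],"roll":0,"gripper":0.04}
    - {"slide":[30,-1,0],"roll":0,"gripper":0.04}
    - {"slide":[30,-1,0],"roll":0,"gripper":0.04}

```text
clock: 14.08
position: [0.5245, 0.1431, 0.0117]
ee_rot: [-2.066, -2.366, -0.0]
force: [0.5, -0.3, 0.5]
width: 0.044
```

```bash
python3 - <<'E'
from h import *
from cell import arm
s=arm.observe();print(where(s))
d=arm.get_image("side");gold(d,SR)
f=d["frame"];c=f[145:255,225:375];cv2.imwrite("pics/s8.png",cv2.resize(c,None,fx=4,fy=4,interpolation=cv2.INTER_CUBIC))
E
```

```text
(array([-3.3, -7.2]), np.float64(11.7), 'jaw', np.float64(-0.0), 'F', array([ 0.5, -0.3,  0.5]), 'w', 0.04, 't', 14.08)
(np.float64(289.0), np.float64(154.0)) (np.int32(9), np.int32(3)) [  63.6 -240.9]
(np.float64(306.5), np.float64(163.5)) (np.int32(36), np.int32(4)) [   9.1 -185.4]
(np.float64(298.5), np.float64(196.5)) (np.int32(20), np.int32(8)) [ 8.2 -5.4]
```

View pics/s8.png

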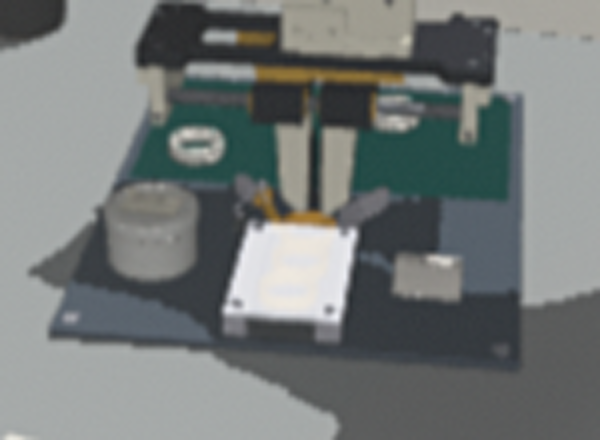

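Ring A is in the mouth, pushing the row ahead of it. I go on in small steps and watch the force.

jog_arm:
  increments:
    - {"slide":[1,0,0],"roll":0,"gripper":0.04}
    - {"slide":[2,0,0],"roll":0,"gripper":0.04}
    - {"slide":[3,0,0],"roll":0,"gripper":0.04}
    - {"slide":[4,0,0],"roll":0,"gripper":0.04}
    - {"slide":[5,0,0],"roll":0,"gripper":0.04}
    - {"slide":[6,0,0],"roll":0,"gripper":0.04}
    - {"slide":[7,0,0],"roll":0,"gripper":0.04}
    - {"slide":[8,0,0],"roll":0,"gripper":0.04}
    - {"slide":[9,0,0],"roll":0,"gripper":0.04}
    - {"slide":[9,0,0],"roll":0,"gripper":0.04}

```text
clock: 14.97
position: [0.5233, 0.152, 0.0117]
ee_rot: [-2.066, -2.366, -0.0]
force: [1.0, 0.4, -0.3]
width: 0.041
```

```bash
python3 - <<'E'
from h import *
from cell import arm
s=arm.observe();print(where(s))
for n in("top","side"):
    d=arm.get_image(n);gold(d,SR if n=="side" else TR)
    f=d["frame"];c=f[170:250,270:370] if n=="top" else f[185:235,265:335]
    cv2.imwrite(f"pics/{n}9.png",cv2.resize(c,None,fx=8,fy=7.4,interpolation=cv2.INTER_CUBIC))
E
```

```text
(array([-3.3,  1.7]), np.float64(11.7), 'jaw', np.float64(-0.0), 'F', array([ 1. ,  0.4, -0.3]), 'w', 0.04, 't', 14.97)
(np.float64(288.0), np.float64(156.0)) (np.int32(9), np.int32(3)) [  64.4 -227. ]
(np.float64(306.0), np.float64(165.0)) (np.int32(37), np.int32(5)) [   9.4 -175.9]
(np.float64(293.0), np.float64(196.0)) (np.int32(9), np.int32(7)) [21. -6.]
```

View pics/side9.png

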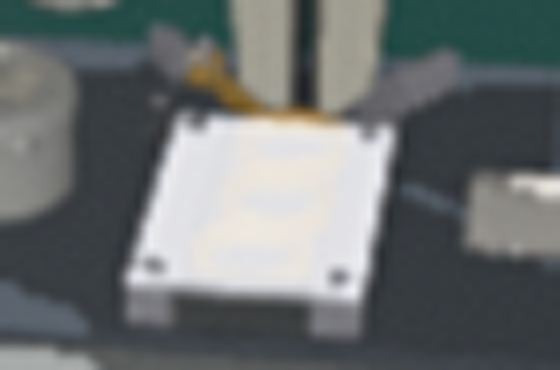

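jog_arm:
  increments:
    - {"slide":[0.5,0,0],"roll":0,"gripper":0.04}
    - {"slide":[1,0,0],"roll":0,"gripper":0.04}
    - {"slide":[1.5,0,0],"roll":0,"gripper":0.04}
    - {"slide":[2,0,0],"roll":0,"gripper":0.04}
    - {"slide":[2,0,0],"roll":0,"gripper":0.04}
    - {"slide":[2.5,0,0],"roll":0,"gripper":0.04}
    - {"slide":[2.5,0,0],"roll":0,"gripper":0.04}
    - {"slide":[2.5,0,0],"roll":0,"gripper":0.04}
    - {"slide":[2.5,0,0],"roll":0,"gripper":0.04}
    - {"slide":[2.5,0,0],"roll":0,"gripper":0.04}

```text
clock: 15.9
position: [0.5231, 0.1541, 0.0117]
ee_rot: [-2.067, -2.366, -0.0]
force: [-0.0, -0.9, -0.4]
width: 0.043
```

The force is still about 1 N. I retract and inspect.

jog_arm:
  increments:
    - {"slide":[-3,0,0],"roll":0,"gripper":0.04}
    - {"slide":[-7,0,0],"roll":0,"gripper":0.04}
    - {"slide":[-12,0,0],"roll":0,"gripper":0.04}
    - {"slide":[-18,0,-10],"roll":0,"gripper":0.04}
    - {"slide":[-30,0,-25],"roll":0,"gripper":0.04}
    - {"slide":[-60,0,-40],"roll":0,"gripper":0.04}
    - {"slide":[-95,0,-50],"roll":0,"gripper":0.04}
    - {"slide":[-130,0,-50],"roll":0,"gripper":0.04}
    - {"slide":[-155,0,-50],"roll":0,"gripper":0.04}
    - {"slide":[-160,0,-50],"roll":0,"gripper":0.04}

```text
clock: 16.73
position: [0.5452, -0.0112, 0.0634]
ee_rot: [2.073, 2.356, -0.0]
force: [0.8, -1.0, 0.3]
width: 0.038
```

```bash
python3 - <<'E'
from h import *
from cell import arm
s=arm.observe();print(where(s))
for n in("top","side"):
    d=arm.get_image(n);np.savez(f"{n}10.npz",**d);gold(d,SR if n=="side" else TR)
    f=d["frame"];c=f[170:250,270:370] if n=="top" else f[185:235,265:335]
    cv2.imwrite(f"pics/{n}10.png",cv2.resize(c,None,fx=8,fy=7.4,interpolation=cv2.INTER_CUBIC))
E
```

```text
(array([  -3.6, -162.9]), np.float64(63.4), 'jaw', np.float64(-0.4), 'F', array([ 0.8, -1. ,  0.3]), 'w', 0.04, 't', 16.73)
(np.float64(340.5), np.float64(204.0)) (np.int32(20), np.int32(15)) [16.3  3.8]
(np.float64(293.0), np.float64(196.5)) (np.int32(9), np.int32(6)) [20.6 -3.7]
```

View pics/top10.png

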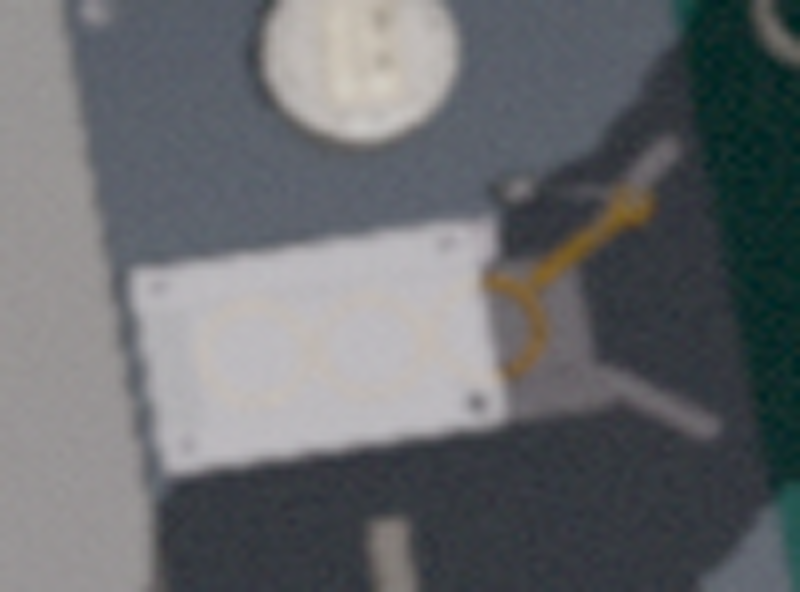

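View pics/side10.png

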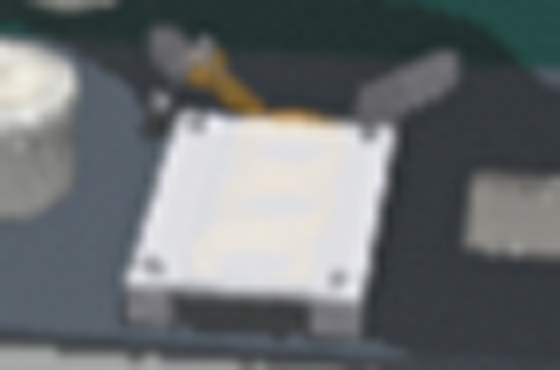

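```bash
python3 - <<'E'
from h import *
G=loadG();d=np.load("top10.npz")
for n,p in dict(back=(547,330),nose=(530,285),piv=(640,205)).items():
    q=(p[0]/8+270,p[1]/7.4+170);print(n,togate(G,ray(d,[q],.0175)).round(1))
d0=np.load("top0.npz");f=[cv2.resize(x["frame"][190:225,320:360],None,fx=9,fy=9,interpolation=cv2.INTER_CUBIC) for x in (d0,d)]
cv2.imwrite("pics/cmp.png",np.hstack(f))
p=[(0,0),(29,-17),(41,-32),(-17.5,0),(-39,-27),(7.5,13),(28,-15)]
w=toworld(G,p)
E
```

```text
back [[-6.3 13. ]]
nose [[ 7.4 15.2]]
piv [[ 25.8 -18.2]]
```

View pics/cmp.png

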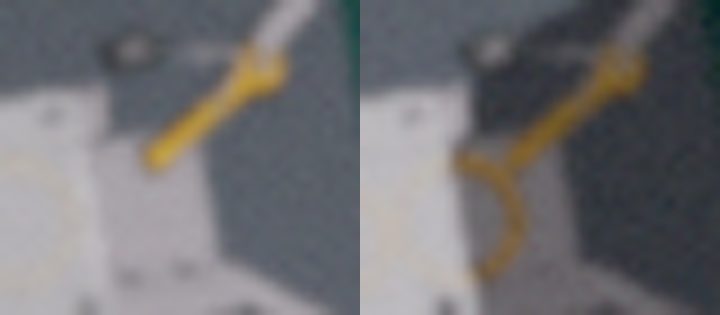

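The pawl nose still rests on the last ring, whose back edge is at about y = 13, so it needs a few mm more. I go back in and push until the end stop is felt.

```bash
python3 - <<'E'
from h import *
from cell import arm
s=arm.observe();print(where(s))
print(plan(s,(-4,-30),0.0115,jaw=0),plan(s,(-4,3),0.0115,jaw=0))
E
```

```text
(array([  -3.5, -158.6]), np.float64(62.5), 'jaw', np.float64(-0.3), 'F', array([-0.6,  0.5, -0.6]), 'w', 0.04, 't', 16.83)
(array([128.6,  -1.1,  50.9]), np.float64(-0.004707392282324014)) (array([161.6,  -1.3,  50.9]), np.float64(-0.004707392282324014))
```

jog_arm:
  increments:
    - {"slide":[30,0,0],"roll":0,"gripper":0.02}
    - {"slide":[60,0,0],"roll":0,"gripper":0.02}
    - {"slide":[90,0,0],"roll":0,"gripper":0.02}
    - {"slide":[115,-1,10],"roll":0,"gripper":0.02}
    - {"slide":[124,-1,25],"roll":0,"gripper":0.02}
    - {"slide":[126,-1,40],"roll":0,"gripper":0.02}
    - {"slide":[126,-1,50],"roll":0,"gripper":0.02}
    - {"slide":[126,-1,50],"roll":0,"gripper":0.02}
    - {"slide":[132,-1,50],"roll":0,"gripper":0.02}
    - {"slide":[138,-1,50],"roll":0,"gripper":0.02}

```text
clock: 17.67
position: [0.5254, 0.1319, 0.0124]
ee_rot: [2.068, 2.364, 0.001]
force: [-0.4, -0.1, 0.1]
width: 0.021
```

```bash
python3 - <<'E'
from h import *
from cell import arm
s=arm.observe();print(where(s))
print(plan(s,(-4,0),0.0115,jaw=0))
E
```

```text
(array([ -3.9, -18.4]), np.float64(12.4), 'jaw', np.float64(-0.1), 'F', array([-0.4, -0.1,  0.1]), 'w', 0.02, 't', 17.67)
(array([18.4, -0.2,  0.9]), np.float64(-0.00222744047793188))
```

Push to TCP y of about 6.

jog_arm:
  increments:
    - {"slide":[5,0,0],"roll":0,"gripper":0.02}
    - {"slide":[10,0,0],"roll":0,"gripper":0.02}
    - {"slide":[15,0,0],"roll":0,"gripper":0.02}
    - {"slide":[18,0,0],"roll":0,"gripper":0.02}
    - {"slide":[20,0,0],"roll":0,"gripper":0.02}
    - {"slide":[21,0,0],"roll":0,"gripper":0.02}
    - {"slide":[22,0,0],"roll":0,"gripper":0.02}
    - {"slide":[23,0,0],"roll":0,"gripper":0.02}
    - {"slide":[24,0,0],"roll":0,"gripper":0.02}
    - {"slide":[24,0,0],"roll":0,"gripper":0.02}

```text
clock: 18.5
position: [0.5218, 0.1558, 0.0117]
ee_rot: [2.067, 2.366, -0.0]
force: [-0.3, -1.0, 1.2]
width: 0.025
```

jog_arm:
  increments:
    - {"slide":[0.5,0,0],"roll":0,"gripper":0.02}
    - {"slide":[0.5,0,0],"roll":0,"gripper":0.02}
    - {"slide":[1,0,0],"roll":0,"gripper":0.02}
    - {"slide":[1,0,0],"roll":0,"gripper":0.02}
    - {"slide":[1.5,0,0],"roll":0,"gripper":0.02}
    - {"slide":[1.5,0,0],"roll":0,"gripper":0.02}
    - {"slide":[1.5,0,0],"roll":0,"gripper":0.02}
    - {"slide":[2,0,0],"roll":0,"gripper":0.02}
    - {"slide":[2,0,0],"roll":0,"gripper":0.02}
    - {"slide":[2,0,0],"roll":0,"gripper":0.02}

```text
clock: 19.33
position: [0.5218, 0.1569, 0.0118]
ee_rot: [2.067, 2.364, -0.001]
force: [2.0, -6.1, 0.4]
width: 0.024
```

```bash
python3 - <<'E'
from h import *
from cell import arm
s=arm.observe();print(where(s))
E
```

```text
(array([-4.1,  6.8]), np.float64(11.8), 'jaw', np.float64(-0.1), 'F', array([ 2. , -6.1,  0.4]), 'w', 0.02, 't', 19.33)
```

The reaction is now 6 N, so the row is against the end stop. I retract and look.

jog_arm:
  increments:
    - {"slide":[-2,0,0],"roll":0,"gripper":0.02}
    - {"slide":[-5,0,0],"roll":0,"gripper":0.02}
    - {"slide":[-10,0,0],"roll":0,"gripper":0.02}
    - {"slide":[-18,0,-5],"roll":0,"gripper":0.02}
    - {"slide":[-28,0,-20],"roll":0,"gripper":0.02}
    - {"slide":[-55,0,-40],"roll":0,"gripper":0.02}
    - {"slide":[-90,0,-60],"roll":0,"gripper":0.02}
    - {"slide":[-125,0,-80],"roll":0,"gripper":0.02}
    - {"slide":[-155,0,-90],"roll":0,"gripper":0.02}
    - {"slide":[-165,0,-90],"roll":0,"gripper":0.02}

```text
clock: 20.17
position: [0.5455, -0.0119, 0.105]
ee_rot: [2.07, 2.356, 0.004]
force: [-0.2, 0.5, 0.2]
width: 0.019
```

```bash
python3 - <<'E'
from h import *
from cell import arm
s=arm.observe();print(where(s))
G=loadG()
d=arm.get_image("top");np.savez("top11.npz",**d);d0=np.load("top0.npz");d1=np.load("top10.npz")
f=[cv2.resize(x["frame"][185:235,300:360],None,fx=6.5,fy=6.5,interpolation=cv2.INTER_CUBIC) for x in (d0,d)]
cv2.imwrite("pics/cmp2.png",np.hstack(f))
cv2.imwrite("pics/top11.png",cv2.resize(d["frame"][130:290,260:460],None,fx=4,fy=3.7,interpolation=cv2.INTER_CUBIC))
e=arm.get_image("side");cv2.imwrite("pics/side11.png",cv2.resize(e["frame"][145:245,225:375],None,fx=5,fy=5,interpolation=cv2.INTER_CUBIC))
E
```

```text
(array([  -3.5, -163.6]), np.float64(105.0), 'jaw', np.float64(-0.4), 'F', array([-0.2,  0.5,  0.2]), 'w', 0.02, 't', 20.17)
```

View pics/cmp2.png

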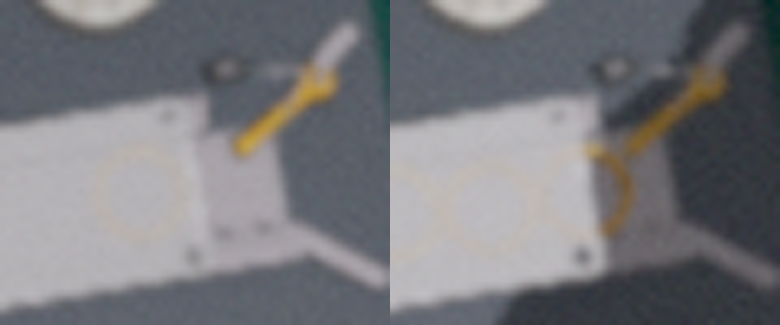

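View pics/top11.png

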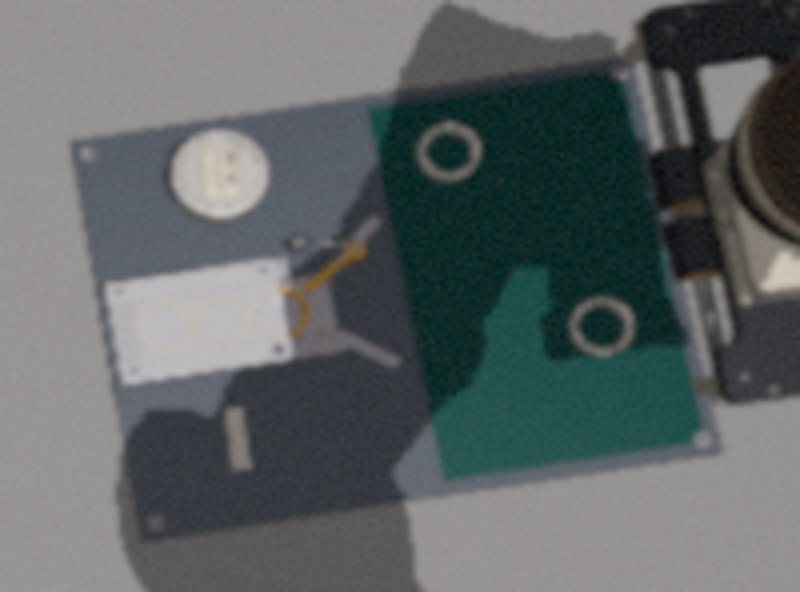

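View pics/side11.png

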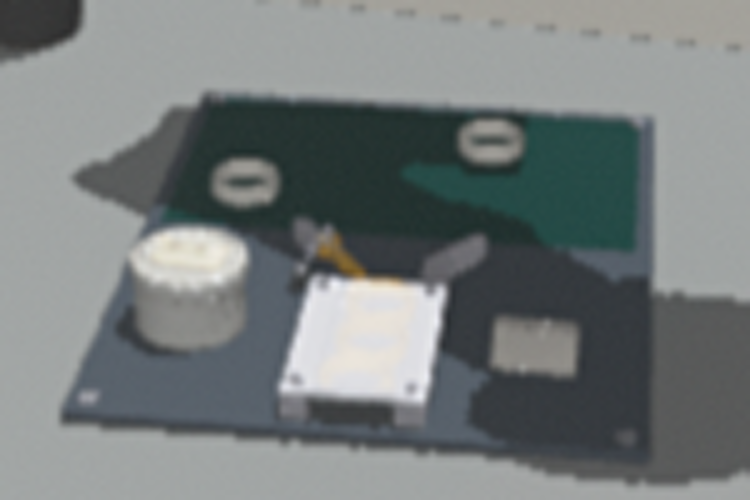

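The pawl looks shut and the row complete. For a better check of the angle I'll bring the wrist camera over the gate.

jog_arm:
  increments:
    - {"slide":[10,0,0],"roll":0,"gripper":0.02}
    - {"slide":[25,0,0],"roll":0,"gripper":0.02}
    - {"slide":[45,0,0],"roll":0,"gripper":0.02}
    - {"slide":[65,0,0],"roll":0,"gripper":0.02}
    - {"slide":[80,0,0],"roll":0,"gripper":0.02}
    - {"slide":[95,0,0],"roll":0,"gripper":0.02}
    - {"slide":[100,0,0],"roll":0,"gripper":0.02}
    - {"slide":[100,0,0],"roll":0,"gripper":0.02}
    - {"slide":[100,0,0],"roll":0,"gripper":0.02}
    - {"slide":[100,0,0],"roll":0,"gripper":0.02}

```text
clock: 21.1
position: [0.5301, 0.093, 0.1016]
ee_rot: [2.067, 2.366, -0.001]
force: [-0.4, -0.1, -0.1]
width: 0.017
```

```bash
cat > wv.py <<'E'
from h import *
from cell import arm
s=arm.observe();print(where(s))
d=arm.get_image("wrist");cv2.imwrite("pics/w12.png",d["frame"])
np.savez("w12.npz",pos=s["position"],rot=s["ee_rot"],**d)
E
python3 wv.py
```

```text
(array([ -4.5, -57.6]), np.float64(101.6), 'jaw', np.float64(-0.1), 'F', array([-0.4, -0.1, -0.1]), 'w', 0.02, 't', 21.1)
```

View pics/w12.png

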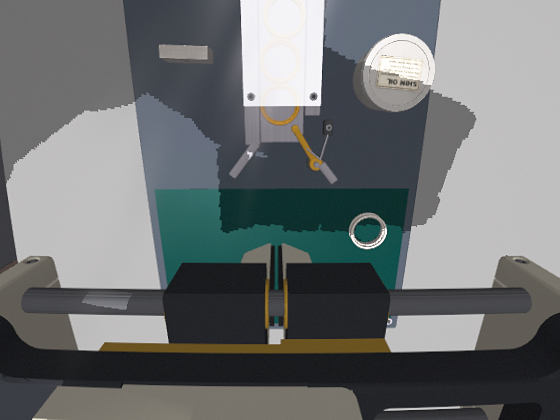

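The wrist view shows three rings in a row under the cover. The pawl nose at about (295,128) is clear of the last ring (back edge about (281,125)), and the pivot is at (316,163). Now the angle.

```bash
python3 - <<'E'
from h import *
w=np.load("w12.npz");cv2.imwrite("pics/w12z.png",cv2.resize(w["frame"][85:185,220:345],None,fx=6,fy=6,interpolation=cv2.INTER_CUBIC))
Rt=Ro.from_rotvec(w["rot"]).as_matrix();H=w["hand_eye"]
Rwc=Rt@H[:3,:3];c=Rt@H[:3,3]+w["pos"]
d=dict(intrinsics=w["intrinsics"],dist_coeffs=w["dist_coeffs"],R=Rwc.T,t=-Rwc.T@c)
G=loadG()
for n,p in dict(nose=(295,127),piv=(316,163),back=(281,125.5),railL=(246,143),chkL=(259,146),chkLout=(233,177),coverL=(243,105),coverR=(322,108)).items():
    print(n,togate(G,ray(d,[p],.018)).round(1))
h=cv2.cvtColor(w["frame"],cv2.COLOR_BGR2HSV).astype(int)
m=(h[...,0]>8)&(h[...,0]<32)&(h[...,1]>110)&(h[...,2]>60)
m[:, :289]=0;m[:,325:]=0;m[:122]=0;m[172:]=0
pts=np.argwhere(m)[:,::-1];P=togate(G,ray(d,pts,.018))
sel=(P[:,1]>-9)&(P[:,1]<10);Q=P[sel].astype(np.float32)
v=cv2.fitLine(Q,cv2.DIST_HUBER,0,.01,.01).ravel();print(v,np.degrees(np.arctan2(v[1],v[0])),"nominal",np.degrees(np.arctan2(28,-20.5)),"x at y=13",v[2]+(13-v[3])*v[0]/v[1], "at -15",v[2]+(-15-v[3])*v[0]/v[1])
E
```

```text
nose [[10.6 14.6]]
piv [[ 28.2 -13.9]]
back [[-0.4 15.7]]
railL [[-28.3   2.2]]
chkL [[-17.9  -0.2]]
chkLout [[-39.9 -25.4]]
coverL [[-29.7  31.1]]
coverR [[31.3 28.9]]
[ 0.52091146 -0.8536107  17.727776    1.4738654 ] -58.606586 nominal 126.20945681718605 x at y=13 10.694012 at -15 27.780867
```

View pics/w12z.png

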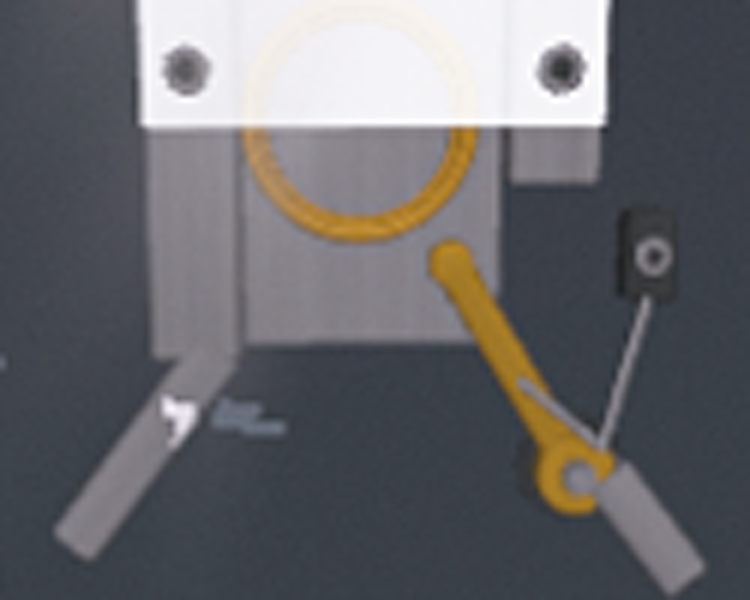

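There is a visible gap between the pawl nose and the last ring. The nose edge is at x ≈ 7.7, against 7.5 when shut. The last ring's back edge is at y ≈ 15.7, so its centre is at about 31. The silver rings show at the same pixels as before. I hand the job in.

```bash
python3 -c "
from cell import arm
s=arm.observe();print(s['clock'],s['force'].round(1),abs(s['dq']).max())
print(arm.sign_off())"
```

```text
21.15 [-0.2 -0.2 -1.5] 0.005504465934457729
the job is handed in; nothing more can be done
None
```

I pushed both gold rings through the gate with the fingertips, and the three gold rings now lie in a row in the slot with the pawl shut behind them. I handed the job in at 21.2 s; no verdict was reported.

- **First try at the last ring:** it stopped about 3 mm short, with the pawl nose still resting on it. I pushed it again until I felt about 6 N from the end stop.
- **Rings in the slot:** the wrist view shows three in a row. The last ring's back edge is at y ≈ 15.7 mm, so its centre is near y = 31 mm.
- **Pawl:** the nose stands free of the last ring. Its edge is at x ≈ 7.7 mm, against 7.5 mm when shut. A line fit along the pawl came out about 5° (0.09 rad) off the pivot-to-nose-tip direction. I put that down to the line running through the nose's centre rather than its tip, so the visible gap and the nose position are the better evidence.
- **Everything else on the plate:** the silver rings, oil tin and gauge block look unmoved in the pictures. I did not re-check the marker and tweezers at the end, but the arm never came down near them.
- **Arm at hand-in:** it was still and clear of everything.

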